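Close up the relay rack on the ECU test bench

ROBOT

A 6-joint arm with a two-finger parallel gripper is mounted at the origin on the work surface. World frame = base frame: x ahead of the robot, y to its left, z up, the work surface at z = 0. Lengths are in m, angles in degrees, forces in N, time in s.
With the tool pointing down it reaches from about 0.25 to 0.725 m from the base axis. Payload 9.7 kg.
Tool frame: the origin (TCP) lies on the centre line of the jaws, within the pads' length; the fingertips stand tip_extent ahead of it and the grasp point (between the pads) lies 3 mm ahead of it (tip_extent is the distance from the TCP to the fingertips, in m); z points along the fingers, y is the line along which they close (so a half turn about z gives the same grasp; the last joint's range is limited). The gripper opens to 85 mm and grips with 20 to 120 N. Pads are 22 mm wide; open, the fingers measure 114 mm over their backs; the gripper's body (76 mm by 85 mm) begins 54 mm behind the grasp point. The pads swing forward as they close: fully open they stand 13 mm farther back than shut.
Start: joints at [-76.776, 4.979, 10.078, 95.1, 0, 90], TCP at [0.126, -0.535, 0.253] pointing down, gripper open.
Joint ranges: [-179.16, 179.16], [-48.56, 103.87], [-65.8, 70.77], [-126.05, 130.52], [-82.76, 87.17], [-180, 180]. Speed limits (degrees/s): [127.2, 127.2, 147.25, 180, 180, 180].

INTERFACE

Orientations are given as [roll, pitch, yaw] about the fixed x, y, z axes, in that order (R = Rz(yaw) Ry(pitch) Rx(roll)).
In Python, from workcell import * gives the robot as it stands.
- The arm moves only by the tool servo_tool, never from a script. Its argument "rows" is a list of rows, each an object with "offset": the shift along the tool's x, y, z as a fraction of full scale, a list of three; "yaw": the turn about the tool's z as a fraction of full scale; "claw": the closure, from 0 (fully open) to 1 (shut). A call has 1 to 12 rows; each row is the pose to reach, as a shift and turn from the pose commanded when the call began, along the tool's axes at that moment, turning the shorter way round; what a row does not reach only later rows make up. Full scale, the value 1, is 0.1 m for a shift and pi rad for a turn. A row lasts 1/8 s, in which the tool goes at most 62.5 mm and 10.7 degrees, less where a joint would pass 70% of its speed; a pose out of reach is approached as far as the arm can. A call with a number of a shift or a turn outside -1 to 1 is refused whole. A call with a gripper value outside its range is refused whole. The fingers move at their own pace and stop on an object; "squeeze" is the grip in N (left out, the last holds). Time passes only in rows, so rows that repeat a pose let the fingers close. It gives the time, the measured TCP pose, the force, the opening and the grip force at its end, in the units of the state.
- get_obs(): the state, without advancing time (a new reading comes with each control period).
- camera(name): name is "scene" or "top" or "wrist"; returns (picture, depth): 480x640x3 uint8, red, green, blue; 480x640 float32, m along the optical axis (not along the pixel's ray), 0 where there is no reading.
- camera_info(name): a dict with "fx", "fy", "cx", "cy" (pixels), "cam_to_world" (4x4, takes a point from camera to world coordinates); the wrist camera has in their place "hand_eye" (4x4, takes a point from camera to tool coordinates, whose origin is the TCP and whose axes are the flange's). Camera axes: x right, y up, looking along -z (the intrinsics and any distortion apply to the point x, -y, -z); pixel columns grow to the right and rows downward; lengths in m; the calibration is good to about 2 mm. The wrist camera is an equidistant fisheye: a pixel r from the principal point sees the ray r / f radians off the axis. A picture is of the moment at which its call begins: read the wrist's pose just before it. camera_info takes no time and is no camera call.
- job_done(): hands the job in; it is judged then, once.
The state is a dict: "time": time; "q": joint angles; "qd": joint speeds; "joint_efforts": joint torques, N m; "ee_pos": TCP position; "tcp_rot": TCP orientation; "wrist_force": force on the tool from outside, world axes, zero at the start; "torque": the same for the moment, N m; "opening": finger opening in m; "grasp_force": force on a finger pad.
Only numpy, scipy, OpenCV 4.12 (cv2) and the standard library are available. Lean on these libraries where they do the work, as an engineer would, in place of code of your own. Each camera call takes 0.05 s, during which the arm holds its last target. There are 200 camera calls.

TASK

The relay rack on the bench holds a burnt module, the black one with the red label: take it out and lay it in the orange repair tray. Then stand every grey module, those on the rack and the spares standing about on the bench, upright on the rack in one straight row, green terminals towards the open front (the robot's side), backs flush against the low fence, the first flush against the yellow end stop and no gaps between neighbours, and slide the blue end clamp up flush against the last one. Only when that is done throw the red-knobbed switch lever over to its far side, and leave everything else on the bench where it is.

Things in the scene. Friction and masses are not known exactly. Their poses are not given: they have to be found in the camera images.
- rack: fixed relay rack: aluminium plate, top 6 mm above the bench, x -100 to 12 mm, y -14 to 322 mm; steel fence along its back, 12 thick and 10 mm above the plate; yellow end stop at its right end, 62 x 14 mm, 36 mm above the plate. Origin at bench level below the inside corner of fence face (x = 0) and stop face (y = 0); x points away from the robot, y along the row from stop to clamp, z up.
- rack_first (a point): point on the rack plate where the underside centre of the first module belongs: 25 mm in front of the fence face, 18 mm from the stop face, 6 mm above the bench; each next module belongs 36 mm further along +y (axes as the rack's). Only friction holds modules there.
- clamp (a joint): blue end clamp, block 40 (rack x) x 32 (rack y) mm, its top 50 to 53 mm above the bench, that slides along the rack, centred 25 mm in front of the fence face. Value: distance in m from stop face to clamp face, 0 to 0.278; starts far from the stop. About 2.5 N of friction keeps it where it is left. Grip it across its 40 mm or push it.
- clamp_face (a point): centre of the clamp's face that looks towards the modules and the stop, 29 mm above the bench; the clamp's block extends 32 mm beyond it along rack +y. Axes as the rack's.
- burnt: the burnt module: same box as the grey ones (50 x 36 x 46 mm) but black with red label on top and front; stands on the rack plate among the grey ones at the start. Origin at the centre of its underside.
- good1: upright light-grey relay module, a plain box 50 (its x) x 36 (its y) x 46 mm high, 0.1 to 0.2 kg, green terminals on the -x side of its top and on its front (-x) face, white label on top; origin at the centre of its underside, z up; stands on the rack at the start, not flush.
- good2: upright light-grey relay module, a plain box 50 (its x) x 36 (its y) x 46 mm high, 0.1 to 0.2 kg, green terminals on the -x side of its top and on its front (-x) face, white label on top; origin at the centre of its underside, z up; stands on the rack at the start, not flush.
- spare1: upright light-grey relay module, a plain box 50 (its x) x 36 (its y) x 46 mm high, 0.1 to 0.2 kg, green terminals on the -x side of its top and on its front (-x) face, white label on top; origin at the centre of its underside, z up; a spare that stands upright on the open bench at the start, its front turned up to 0.5 rad from world -x; may be absent.
- spare2: upright light-grey relay module, a plain box 50 (its x) x 36 (its y) x 46 mm high, 0.1 to 0.2 kg, green terminals on the -x side of its top and on its front (-x) face, white label on top; origin at the centre of its underside, z up; a spare that stands upright on the open bench at the start, its front turned up to 0.5 rad from world -x; may be absent.
- spare3: upright light-grey relay module, a plain box 50 (its x) x 36 (its y) x 46 mm high, 0.1 to 0.2 kg, green terminals on the -x side of its top and on its front (-x) face, white label on top; origin at the centre of its underside, z up; a spare that stands upright on the open bench at the start, its front turned up to 0.5 rad from world -x; may be absent.
- spare4: upright light-grey relay module, a plain box 50 (its x) x 36 (its y) x 46 mm high, 0.1 to 0.2 kg, green terminals on the -x side of its top and on its front (-x) face, white label on top; origin at the centre of its underside, z up; a spare that stands upright on the open bench at the start, its front turned up to 0.5 rad from world -x; may be absent.
- tray_in (a point): centre of the inner floor (4 mm above the bench) of the fixed orange repair tray, outside 160 (x) x 130 (y) x 35 mm high, walls 4 mm; axes are the tray's.
- switch (a joint): switch lever with a red ball: 0 leaning to the robot's side (off), 1.0 rad thrown fully over to the far side (on); stays where it is left, about 0.06 N m of friction. The hinge lies along the base's y, 22 mm above the bench.
- switch_tip (a point): centre of the lever's red ball (26 mm across), on a 10 mm steel stem, 80 mm from the hinge. At joint 0: 38 mm on the robot's side (base -x) of the hinge and 92 mm above the bench; at 1.0: 38 mm beyond it. Its axes at 0 are the base's: x away from the robot, z up; they turn with the lever. Grey base block 70 x 50 x 25 mm.
- spool: bystander: blue solder spool, 48 mm across, 28 mm high; origin under its centre
- driver: bystander: red-handled screwdriver, 160 mm long, lying roughly along x; origin under its middle
- meter: bystander: yellow multimeter 150 x 75 x 35 mm; origin under its centre
- ecu: bystander: opened engine control unit, aluminium case with green board, 150 x 190 x 30 mm with a black connector; origin under the case's centre
- spray: bystander: spray bottle, 60 mm across, 160 mm high; origin under its centre

How it is judged (in metres and radians):
On the way, in this order (a step that is already met when the one before it is completed fails the run):
1. the burnt module is in the tray, all grey modules stand in one flush row against fence and stop, and the clamp is up against the last (x of burnt in the frame of tray_in between -0.072 and 0.072 m and y of burnt in the frame of tray_in between -0.057 and 0.057 m and z of burnt in the frame of tray_in below 0.03 m and x of good1 in the frame of rack between -0.0285 and -0.0225 m and z of good1 in the frame of rack between 0.003 and 0.01 m and angle between each of good1, good2, spare1, spare2, spare3, spare4's own z axis and vertical below 0.08 rad and angle between the x axis of each of good1, good2, spare1, spare2, spare3, spare4 and the x axis of rack, either way round below 0.08 rad and (y of good1 in the frame of rack between 0.0155 and 0.021 m or (y of good1 in the frame of good2 between 0.0335 and 0.039 m and x of good1 in the frame of good2 between -0.005 and 0.005 m) or (y of good1 in the frame of spare1 between 0.0335 and 0.039 m and x of good1 in the frame of spare1 between -0.005 and 0.005 m) or (y of good1 in the frame of spare2 between 0.0335 and 0.039 m and x of good1 in the frame of spare2 between -0.005 and 0.005 m) or (y of good1 in the frame of spare3 between 0.0335 and 0.039 m and x of good1 in the frame of spare3 between -0.005 and 0.005 m) or (y of good1 in the frame of spare4 between 0.0335 and 0.039 m and x of good1 in the frame of spare4 between -0.005 and 0.005 m)) and x of good2 in the frame of rack between -0.0285 and -0.0225 m and z of good2 in the frame of rack between 0.003 and 0.01 m and (y of good2 in the frame of rack between 0.0155 and 0.021 m or (y of good2 in the frame of good1 between 0.0335 and 0.039 m and x of good2 in the frame of good1 between -0.005 and 0.005 m) or (y of good2 in the frame of spare1 between 0.0335 and 0.039 m and x of good2 in the frame of spare1 between -0.005 and 0.005 m) or (y of good2 in the frame of spare2 between 0.0335 and 0.039 m and x of good2 in the frame of spare2 between -0.005 and 0.005 m) or (y of good2 in the frame of spare3 between 0.0335 and 0.039 m and x of good2 in the frame of spare3 between -0.005 and 0.005 m) or (y of good2 in the frame of spare4 between 0.0335 and 0.039 m and x of good2 in the frame of spare4 between -0.005 and 0.005 m)) and x of spare1 in the frame of rack between -0.0285 and -0.0225 m and z of spare1 in the frame of rack between 0.003 and 0.01 m and (y of spare1 in the frame of rack between 0.0155 and 0.021 m or (y of spare1 in the frame of good1 between 0.0335 and 0.039 m and x of spare1 in the frame of good1 between -0.005 and 0.005 m) or (y of spare1 in the frame of good2 between 0.0335 and 0.039 m and x of spare1 in the frame of good2 between -0.005 and 0.005 m) or (y of spare1 in the frame of spare2 between 0.0335 and 0.039 m and x of spare1 in the frame of spare2 between -0.005 and 0.005 m) or (y of spare1 in the frame of spare3 between 0.0335 and 0.039 m and x of spare1 in the frame of spare3 between -0.005 and 0.005 m) or (y of spare1 in the frame of spare4 between 0.0335 and 0.039 m and x of spare1 in the frame of spare4 between -0.005 and 0.005 m)) and x of spare2 in the frame of rack between -0.0285 and -0.0225 m and z of spare2 in the frame of rack between 0.003 and 0.01 m and (y of spare2 in the frame of rack between 0.0155 and 0.021 m or (y of spare2 in the frame of good1 between 0.0335 and 0.039 m and x of spare2 in the frame of good1 between -0.005 and 0.005 m) or (y of spare2 in the frame of good2 between 0.0335 and 0.039 m and x of spare2 in the frame of good2 between -0.005 and 0.005 m) or (y of spare2 in the frame of spare1 between 0.0335 and 0.039 m and x of spare2 in the frame of spare1 between -0.005 and 0.005 m) or (y of spare2 in the frame of spare3 between 0.0335 and 0.039 m and x of spare2 in the frame of spare3 between -0.005 and 0.005 m) or (y of spare2 in the frame of spare4 between 0.0335 and 0.039 m and x of spare2 in the frame of spare4 between -0.005 and 0.005 m)) and x of spare3 in the frame of rack between -0.0285 and -0.0225 m and z of spare3 in the frame of rack between 0.003 and 0.01 m and (y of spare3 in the frame of rack between 0.0155 and 0.021 m or (y of spare3 in the frame of good1 between 0.0335 and 0.039 m and x of spare3 in the frame of good1 between -0.005 and 0.005 m) or (y of spare3 in the frame of good2 between 0.0335 and 0.039 m and x of spare3 in the frame of good2 between -0.005 and 0.005 m) or (y of spare3 in the frame of spare1 between 0.0335 and 0.039 m and x of spare3 in the frame of spare1 between -0.005 and 0.005 m) or (y of spare3 in the frame of spare2 between 0.0335 and 0.039 m and x of spare3 in the frame of spare2 between -0.005 and 0.005 m) or (y of spare3 in the frame of spare4 between 0.0335 and 0.039 m and x of spare3 in the frame of spare4 between -0.005 and 0.005 m)) and x of spare4 in the frame of rack between -0.0285 and -0.0225 m and z of spare4 in the frame of rack between 0.003 and 0.01 m and (y of spare4 in the frame of rack between 0.0155 and 0.021 m or (y of spare4 in the frame of good1 between 0.0335 and 0.039 m and x of spare4 in the frame of good1 between -0.005 and 0.005 m) or (y of spare4 in the frame of good2 between 0.0335 and 0.039 m and x of spare4 in the frame of good2 between -0.005 and 0.005 m) or (y of spare4 in the frame of spare1 between 0.0335 and 0.039 m and x of spare4 in the frame of spare1 between -0.005 and 0.005 m) or (y of spare4 in the frame of spare2 between 0.0335 and 0.039 m and x of spare4 in the frame of spare2 between -0.005 and 0.005 m) or (y of spare4 in the frame of spare3 between 0.0335 and 0.039 m and x of spare4 in the frame of spare3 between -0.005 and 0.005 m)) and (y of clamp_face in the frame of good1 between 0.0155 and 0.021 m or y of clamp_face in the frame of good2 between 0.0155 and 0.021 m or y of clamp_face in the frame of spare1 between 0.0155 and 0.021 m or y of clamp_face in the frame of spare2 between 0.0155 and 0.021 m or y of clamp_face in the frame of spare3 between 0.0155 and 0.021 m or y of clamp_face in the frame of spare4 between 0.0155 and 0.021 m)), for 0.2 s.
2. the switch lever is thrown over (value of joint switch above 0.85 rad), for 0.2 s.
At the end, for the whole second after the job is handed in: Burnt module inside the tray; every grey module upright on the rack plate, terminals to the front, square within 0.08 rad, back within 3.5 mm of the fence; no gap over 3 mm from stop to first, between neighbours and from last to clamp; switch joint above 0.85; all at rest (all of step 1 and value of joint switch above 0.85 rad and linear speed of each of good1, good2, spare1, spare2, spare3, spare4, burnt below 0.02 m/s); the robot touches nothing.
It fails at once if the spool is moved more than 3 cm (distance of spool from where it was at the start of the episode above 0.03 m).
It fails at once if the driver is moved more than 3 cm (distance of driver from where it was at the start of the episode above 0.03 m).
It fails at once if the meter is moved more than 3 cm (distance of meter from where it was at the start of the episode above 0.03 m).
It fails at once if the ecu is moved more than 3 cm (distance of ecu from where it was at the start of the episode above 0.03 m).
It fails at once if the spray is moved more than 3 cm (distance of spray from where it was at the start of the episode above 0.03 m).
Of spare1, spare2, spare3, spare4 only 2 to 4 are there at a start; the rules pass over those that are not, and their reading is None.
At some moment in a run one of good1, good2, spare1, spare2, spare3, spare4 may be knocked a few centimetres aside while the robot is not near it.
It also fails if it takes over 210 s, if anything falls off the work surface, if the arm or the gripper's body presses on something with over 40 N, if the wrist force passes 120 N, or if a joint passes its speed limit or range.

## Working session

There is one attempt and no reset: what is moved stays moved. The work goes in short steps, Python scripts to look and compute and a tool call to move; the robot and the scene stay as the last step left them, time stands still between calls to the robot, and variables do not carry over. Pictures are saved under pics/ and viewed, at most 14 in all, crops included, and the job is handed in when it is done.

Besides the shell and the picture viewer there is one more tool, called by a JSON object that holds its "op" and its "data". servo_tool: Moves the arm, as the interface text tells. Its arguments: {"type":"object","properties":{"rows":{"type":"array"},"squeeze":{"type":"number"}},"required":["rows"]}

```bash
ls; mkdir -p pics
python3 - <<'E'
from workcell import *
import cv2
o=get_obs(); print({k:o[k] for k in('time','ee_pos','tcp_rot','opening','q')})
for n in('scene','top'):
    p,d=camera(n); cv2.imwrite(f'pics/{n}0.png',p[:,:,::-1]); 
    import numpy as np; np.save(f'{n}_d.npy',d); i=camera_info(n); print(n,i)
print(camera_info('wrist'))
E
```

```text
pics
{'time': 0.0, 'ee_pos': array([ 0.12576827, -0.53521735,  0.2525895 ]), 'tcp_rot': array([-1.79923604e+02,  7.39198084e-05,  1.32221195e+01]), 'opening': 0.085388073006445, 'q': array([-7.67762070e+01,  5.01085052e+00,  1.00349057e+01,  9.51004514e+01,
       -7.16882588e-05,  9.00016737e+01])}
scene {'fx': 447.21492026791503, 'fy': 447.21492026791503, 'cx': 322.4003185470066, 'cy': 244.52568910835652, 'cam_to_world': array([[ 0.68437461, -0.39763978,  0.61115792,  1.22181988],
       [ 0.72909074,  0.38197358, -0.56791098, -0.459686  ],
       [-0.00762218,  0.83425343,  0.5513285 ,  0.62211413],
       [ 0.        ,  0.        ,  0.        ,  1.        ]])}
top {'fx': 496.02027087771717, 'fy': 496.02027087771717, 'cx': 316.3060102110076, 'cy': 237.04899157102187, 'cam_to_world': array([[-0.02079121,  0.98626813, -0.16383802,  0.41529757],
       [-0.99977968, -0.02003709,  0.00625425,  0.11082162],
       [ 0.00288553,  0.16393195,  0.98646743,  1.26062801],
       [ 0.        ,  0.        ,  0.        ,  1.        ]])}
{'fx': 371.64829954431775, 'fy': 371.64829954431775, 'cx': 315.07549029947944, 'cy': 247.21761069659493, 'hand_eye': array([[ 3.40592985e-04,  9.58034457e-01,  2.86652862e-01,
         7.27471981e-02],
       [ 9.99999846e-01, -2.00979618e-04, -5.16469753e-04,
         3.10468254e-04],
       [-4.37184436e-04,  2.86652994e-01, -9.58034378e-01,
        -1.19843380e-01],
       [ 0.00000000e+00,  0.00000000e+00,  0.00000000e+00,
         1.00000000e+00]])}
```

View pics/top0.png

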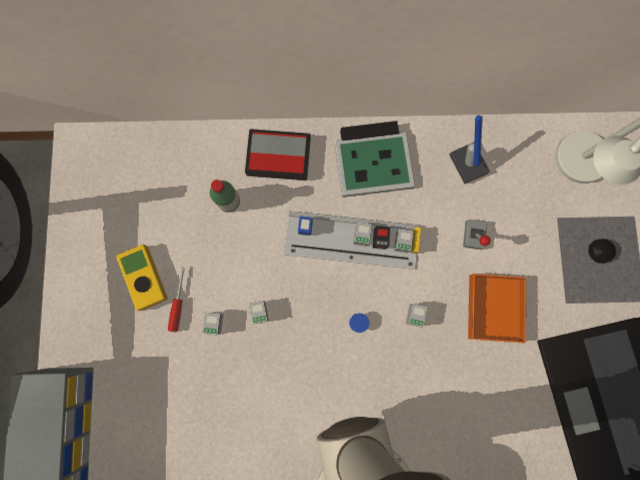

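View pics/scene0.png

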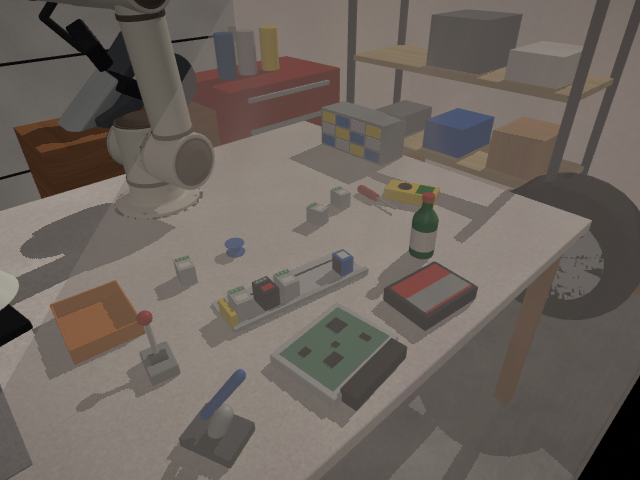

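```bash
cat > h.py <<'E'
from workcell import *
import numpy as np, cv2
def pts(n,d,i=None):
    i=i or camera_info(n); v,u=np.mgrid[:480,:640]
    c=np.stack([(u-i['cx'])/i['fx']*d,-(v-i['cy'])/i['fy']*d,-d],-1)
    T=i['cam_to_world']; return c@T[:3,:3].T+T[:3,3]
def proj(n,P):
    i=camera_info(n);T=i['cam_to_world'];c=(np.asarray(P,float)-T[:3,3])@T[:3,:3]
    return np.stack([i['cx']+i['fx']*c[...,0]/-c[...,2],i['cy']-i['fy']*c[...,1]/-c[...,2]],-1)
def ortho(n,img,x0,x1,y0,y1,z,s):
    # rows: x decreasing downward, cols: y decreasing rightward ; s px per m
    W,H=int((y1-y0)*s),int((x1-x0)*s); r,c=np.mgrid[:H,:W]
    P=np.stack([x1-r/s,y1-c/s,np.full(r.shape,z)],-1); m=proj(n,P).astype(np.float32)
    return cv2.remap(img,m[...,0],m[...,1],cv2.INTER_CUBIC)
E
python3 - <<'E'
from h import *
d=np.load('top_d.npy');P=pts('top',d);im=cv2.imread('pics/top0.png')
z=P[...,2]
for (u,v) in [(130,380),(450,360),(430,190),(497,308),(360,323),(418,312),(259,312),(213,323),(485,241),(305,225)]: print(u,v,P[v,u].round(4))
m=((z>.036)&(z<.06)).astype(np.uint8)
n,l,s,c=cv2.connectedComponentsWithStats(m)
for k in range(1,n):
    if 40<s[k,4]<3000:
        q=P[l==k]; r=cv2.minAreaRect(q[:,:2].astype(np.float32)*1000); print(s[k],q.mean(0).round(4),r)
cv2.imwrite('pics/rack.png',ortho('top',im,.36,.6,-.2,.2,.052,2000))
E
```

```text
130 380 [ 0.2776  0.5694 -0.0048]
450 360 [ 0.3095 -0.2215  0.001 ]
430 190 [ 7.436e-01 -1.976e-01 -2.000e-04]
497 308 [ 0.4342 -0.3457  0.0076]
360 323 [0.4045 0.0007 0.0306]
418 312 [ 0.428  -0.1392  0.0469]
259 312 [0.436  0.2461 0.042 ]
213 323 [0.412  0.3565 0.046 ]
485 241 [ 0.5888 -0.2925  0.1107]
305 225 [0.6469 0.1306 0.0521]
[ 245  130   65   48 1638] [0.8398 0.1991 0.0383] ((839.915283203125, 198.60324096679688), (158.897705078125, 118.49878692626953), 84.52935028076172)
[584 149   9   9  46] [ 0.8185 -0.5949  0.0487] ((819.2561645507812, -595.9776611328125), (17.606420516967773, 10.164472579956055), 23.567584991455078)
[466 154  14  13  69] [ 0.8066 -0.2938  0.0493] ((805.7890014648438, -295.5784606933594), (42.99470520019531, 11.282504081726074), 43.9026985168457)
[217 194  22  17  60] [0.7026 0.3165 0.0472] ((706.5662841796875, 319.0517272949219), (22.792850494384766, 58.08634567260742), 33.62028503417969)
[298 217  15  18 221] [0.6467 0.1308 0.0519] ((648.2363891601562, 130.73545837402344), (32.78205490112305, 40.26829147338867), 82.69226837158203)
[354 223  18  22 309
[... 761 characters left out ...]
 0.0382] ((526.2908935546875, 539.5008544921875), (147.8460693359375, 73.76460266113281), 22.426816940307617)
[249 301  19  23 320] [0.4358 0.248  0.047 ] ((435.7613220214844, 248.42098999023438), (50.248313903808594, 36.47593307495117), 11.94960880279541)
[409 304  19  24 331] [ 0.42   -0.1376  0.047 ] ((419.97406005859375, -138.4373016357422), (36.75899887084961, 50.2939567565918), 75.51901245117188)
[203 313  18  22 330] [0.4109 0.3602 0.0462] ((410.70013427734375, 361.0440368652344), (37.562538146972656, 50.305782318115234), 81.87769317626953)
[ 66 369  23 111 547] [0.1903 0.6572 0.0464] ((191.50674438476562, 658.6132202148438), (253.0412139892578, 49.22312927246094), 10.823305130004883)
```

View pics/rack.png

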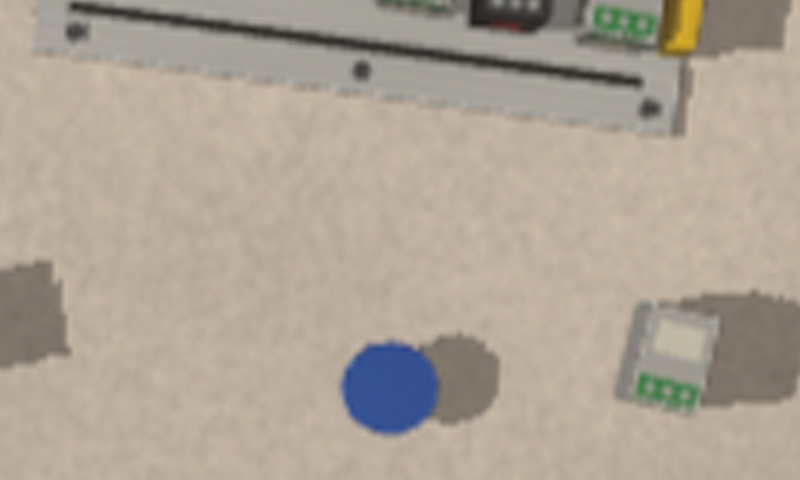

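Run:
```python
from h import *
print(get_obs().keys())
d=np.load('top_d.npy');P=pts('top',d);im=cv2.imread('pics/top0.png')
X,Y,z=P[...,0],P[...,1],P[...,2]
# tray
for lo,hi in((.028,.045),):
    m=(z>lo)&(z<hi)&(X>.3)&(X<.56)&(Y<-.24)&(Y>-.45); q=P[m]; print('tray',len(q),cv2.minAreaRect(q[:,:2].astype(np.float32)*1000))
m=(z>.013)&(z<.06)&(X>.5)&(X<.68)&(Y<-.24)&(Y>-.38); q=P[m]; print('sw',len(q),cv2.minAreaRect(q[:,:2].astype(np.float32)*1000))
m=(z>.085)&(X>.5)&(X<.68)&(Y<-.24)&(Y>-.38);q=P[m]; print('ball',len(q),q.mean(0),q[:,2].max())
m=(z>.0035)&(z<.0085)&(X>.48)&(X<.7)&(Y<.2)&(Y>-.2);q=P[m];print('plate',len(q),np.median(q[:,2]),cv2.minAreaRect(q[:,:2].astype(np.float32)*1000))
a=np.radians(-7.5);R=np.array([[np.cos(a),-np.sin(a)],[np.sin(a),np.cos(a)]])
m=(z>.0125)&(z<.02)&(X>.55)&(X<.72)&(Y<.2)&(Y>-.2)
print('fence',m.sum()); q=P[m][:,:2]; f=np.polyfit(q[:,1],q[:,0],1); print(f,np.degrees(np.arctan(f[0])))
q=q[abs(q[:,0]-np.polyval(f,q[:,1]))<.01];f=np.polyfit(q[:,1],q[:,0],1);print(f,np.degrees(np.arctan(f[0])),len(q),cv2.minAreaRect(q.astype(np.float32)*1000))
o=ortho('top',im,.5,.7,-.2,.2,.052,2000)
cv2.imwrite('pics/rack2.png',o)
```

```text
dict_keys(['time', 'q', 'qd', 'joint_efforts', 'ee_pos', 'tcp_rot', 'wrist_force', 'torque', 'grasp_force', 'opening'])
tray 505 ((433.85699462890625, -340.1787109375), (130.76870727539062, 160.35293579101562), 84.76194763183594)
sw 646 ((581.0411376953125, -321.16717529296875), (161.28759765625, 97.6771240234375), 6.3848700523376465)
ball 95 [ 0.59060502 -0.29386857  0.10611326] 0.11345301234246863
plate 3551 0.0057354870201231645 ((590.2432250976562, -0.04443359375), (219.07080078125, 399.41607666015625), 0.2066923975944519)
fence 616
[0.13733551 0.6524597 ] 7.819826561200038
[0.14062628 0.65874982] 8.004800867779588 286 ((654.5813598632812, 13.535858154296875), (321.22991943359375, 19.50489616394043), 81.93334197998047)
```

View pics/rack2.png

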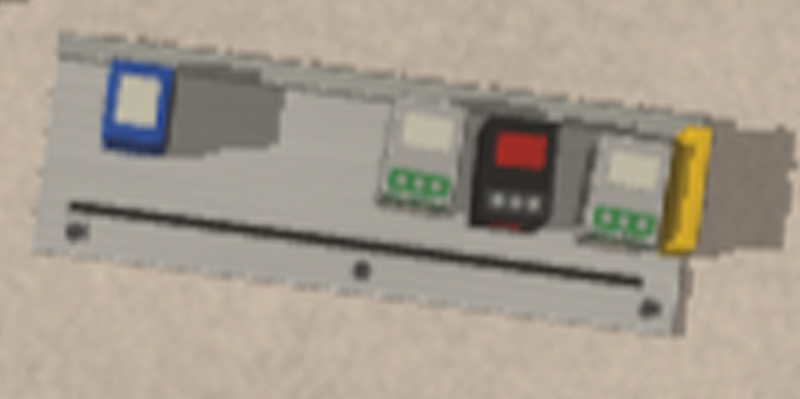

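```bash
cat >> h.py <<'E'
A=np.radians(-7.7);EX=np.array([np.cos(A),np.sin(A)]);EY=np.array([-np.sin(A),np.cos(A)])
OA,OB=.6475,-.0577
def w2r(p): p=np.asarray(p)[:2]; return np.array([p@EX-OA,p@EY-OB])
def st():
    o=get_obs();r=w2r(o['ee_pos']);print('t%.2f'%o['time'],'rack xy mm',(r*1000).round(1),'z %.1f'%(o['ee_pos'][2]*1000),'rot',o['tcp_rot'].round(2),'F',o['wrist_force'].round(1),'open',round(o['opening']*1000,1),'g',round(o['grasp_force'],1))
    return o
E
python3 - <<'E'
import workcell; print([x for x in dir(workcell) if x[0]!='_'])
from h import *
st()
for n,p in dict(burnt=(.6142,-.0592),G1=(.6043,-.1144),G2=(.6234,-.012),A=(.42,-.1384),B=(.4358,.2484),C=(.4107,.361),tray=(.4339,-.3402),clamp=(.6475,.1308),ball=(.5906,-.2939),spool=(.404,.0007)).items(): print(n,(w2r(p)*1000).round(1))
E
```

```text
['PlanningError', 'camera', 'camera_info', 'get_obs', 'job_done', 'tip_extent']
t0.10 rack xy mm [-451.1 -455.9] z 252.7 rot [-179.94   -0.     13.22] F [-0.6 -0.3  0.4] open 85.6 g 0.0
burnt [-30.9  81.3]
G1 [-33.3  25.3]
G2 [-28.1 129.3]
A [-212.7  -23.2]
B [-248.9  362.3]
C [-288.9  470.5]
tray [-171.9 -221.3]
clamp [-23.4 274.1]
ball [ -22.8 -154.4]
spool [-247.2  112.5]
```

{"op": "servo_tool", "data": {"rows": [{"offset": [0,0,0],"yaw": -0.384,"claw": 0},{"offset": [0,0,0],"yaw": -0.384,"claw": 0},{"offset": [0,0,0],"yaw": -0.384,"claw": 0},{"offset": [0,0,0],"yaw": -0.384,"claw": 0},{"offset": [0,0,0],"yaw": -0.384,"claw": 0},{"offset": [0,0,0],"yaw": -0.384,"claw": 0},{"offset": [0,0,0],"yaw": -0.384,"claw": 0},{"offset": [0,0,0],"yaw": -0.384,"claw": 0}], "squeeze": 25}}

```text
time: 1.1
ee_pos: [0.1258, -0.5353, 0.2529]
tcp_rot: [-180.0, -0.0, 82.3]
wrist_force: [0.3, 0.2, -0.2]
opening: 0.0854
grasp_force: 0.0
```

{"op": "servo_tool", "data": {"rows": [{"offset": [0.895,0.7,0],"yaw": 0,"claw": 0},{"offset": [0.895,0.7,0],"yaw": 0,"claw": 0},{"offset": [0.895,0.7,0],"yaw": 0,"claw": 0}]}}

```text
time: 1.48
ee_pos: [0.2089, -0.4542, 0.2536]
tcp_rot: [180.0, 0.0, 82.4]
wrist_force: [-0.8, -0.4, 0.4]
opening: 0.0852
grasp_force: 0.0
```

{"op": "servo_tool", "data": {"rows": [{"offset": [0.895,0.7,0],"yaw": 0,"claw": 0},{"offset": [0.895,0.7,0],"yaw": 0,"claw": 0},{"offset": [0.895,0.7,0],"yaw": 0,"claw": 0}]}}

```text
time: 1.85
ee_pos: [0.2899, -0.3753, 0.2533]
tcp_rot: [180.0, -0.0, 82.4]
wrist_force: [0.1, -1.0, 0.8]
opening: 0.0857
grasp_force: 0.0
```

{"op": "servo_tool", "data": {"rows": [{"offset": [0.895,0.7,0],"yaw": 0,"claw": 0},{"offset": [0.895,0.7,0],"yaw": 0,"claw": 0},{"offset": [0.895,0.7,0],"yaw": 0,"claw": 0}]}}

```text
time: 2.22
ee_pos: [0.3709, -0.2964, 0.253]
tcp_rot: [-180.0, -0.0, 82.4]
wrist_force: [-0.1, -1.6, -1.0]
opening: 0.0853
grasp_force: 0.0
```

{"op": "servo_tool", "data": {"rows": [{"offset": [0.895,0.7,0],"yaw": 0,"claw": 0},{"offset": [0.895,0.7,0],"yaw": 0,"claw": 0},{"offset": [0.895,0.7,0],"yaw": 0,"claw": 0}]}}

```text
time: 2.6
ee_pos: [0.4521, -0.2175, 0.2527]
tcp_rot: [-180.0, -0.0, 82.4]
wrist_force: [-0.8, -0.2, 0.2]
opening: 0.0855
grasp_force: 0.0
```

{"op": "servo_tool", "data": {"rows": [{"offset": [0.895,0.7,0],"yaw": 0,"claw": 0},{"offset": [0.895,0.7,0],"yaw": 0,"claw": 0},{"offset": [0.895,0.7,0],"yaw": 0,"claw": 0}]}}

```text
time: 2.98
ee_pos: [0.5333, -0.1386, 0.2523]
tcp_rot: [-179.9, 0.0, 82.4]
wrist_force: [-0.3, -0.1, -1.1]
opening: 0.0852
grasp_force: 0.0
```

{"op": "servo_tool", "data": {"rows": [{"offset": [0.895,0.7,0],"yaw": 0,"claw": 0},{"offset": [0.895,0.7,0],"yaw": 0,"claw": 0},{"offset": [0.895,0.7,0],"yaw": 0,"claw": 0},{"offset": [0.895,0.7,0],"yaw": 0,"claw": 0}]}}

```text
time: 3.48
ee_pos: [0.613, -0.0612, 0.2532]
tcp_rot: [-180.0, 0.0, 82.2]
wrist_force: [-0.4, 0.8, 0.4]
opening: 0.0853
grasp_force: 0.0
```

Run:
```python
from h import *
import workcell; print(workcell.tip_extent)
o=st()
from scipy.spatial.transform import Rotation as Ro
p,d=camera('wrist');i=camera_info('wrist')
# fisheye -> world
v,u=np.mgrid[:480,:640]; du,dv=u-i['cx'],v-i['cy'];r=np.hypot(du,dv);th=r/i['fx']
t=np.where(r>0,np.tan(th)/np.maximum(r,1e-9),0)
c=np.stack([du*t*d,-dv*t*d,-d],-1)
H=i['hand_eye'];c=c@H[:3,:3].T+H[:3,3]
Rw=Ro.from_euler('xyz',o['tcp_rot'],degrees=True).as_matrix()
P=c@Rw.T+o['ee_pos'];z=P[...,2];ok=(d>0)&(th<1.3)
rx=P[...,:2]@EX-OA;ry=P[...,:2]@EY-OB
m=(ok&(z>.046)&(z<.058)&(abs(rx+.025)<.05)&(ry>-.02)).astype(np.uint8)
n,l,s,cc=cv2.connectedComponentsWithStats(m)
for k in range(1,n):
    if s[k,4]>400:
        q=np.stack([rx,ry],-1)[l==k]; print(s[k,4],z[l==k].mean().round(4),cv2.minAreaRect(q.astype(np.float32)*1000))
f=ok&(z>.013)&(z<.019)&(abs(rx)<.03)&(ry>0)&(ry<.3)
for y0 in np.arange(0,.28,.03):
    g=f&(ry>y0)&(ry<y0+.03)
    if g.sum()>50: print('fence',y0.round(2),np.percentile(rx[g],[2,98]).round(4))
g=ok&(z>.036)&(z<.046)&(abs(rx+.02)<.06)&(ry<.01)&(ry>-.04);print('stop',g.sum(),np.percentile(ry[g],[2,98]) if g.sum() else'',np.percentile(rx[g],[2,98]) if g.sum() else '')
cv2.imwrite('pics/w1.png',p[:,:,::-1])
```

```text
0.022
t3.48 rack xy mm [-31.8  79.2] z 253.2 rot [-1.7996e+02  4.0000e-02  8.2240e+01] F [-0.4  0.8  0.4] open 85.3 g 0.0
976 0.0511 ((-23.624061584472656, 268.6385498046875), (39.26727294921875, 20.334264755249023), 0.6263648867607117)
2391 0.0514 ((-29.25095558166504, 130.1963653564453), (36.51936721801758, 50.055416107177734), 87.3094482421875)
2248 0.0514 ((-32.42940139770508, 82.44743347167969), (49.941001892089844, 36.45258331298828), 2.5581443309783936)
2015 0.0514 ((-34.11494827270508, 25.905895233154297), (37.008277893066406, 50.40571212768555), 87.53343963623047)
fence 0.0 [-0.0018  0.0128]
fence 0.03 [-0.0251  0.0127]
fence 0.06 [0.0015 0.0126]
fence 0.09 [-0.0189  0.0128]
fence 0.12 [0.0013 0.0131]
fence 0.15 [0.0013 0.0128]
fence 0.18 [0.0011 0.0127]
fence 0.21 [0.0012 0.0127]
fence 0.24 [-0.0235  0.0129]
fence 0.27 [0.0015 0.0129]
stop 882 [-0.01246928  0.00068985] [-0.05771485  0.00150708]
```

View pics/w1.png

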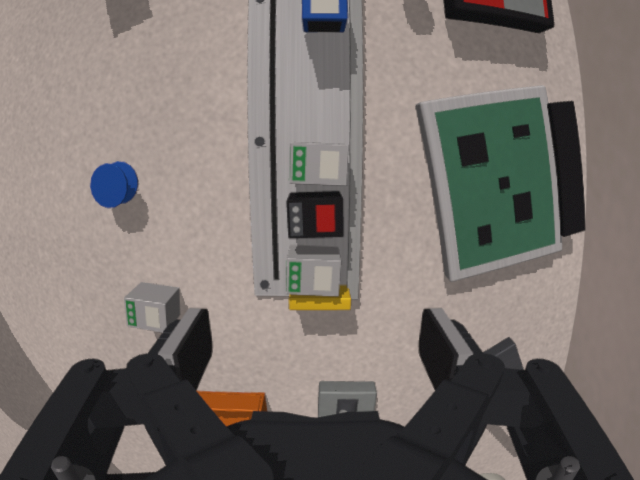

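{"op": "servo_tool", "data": {"rows": [{"offset": [0.011,-0.015,1],"yaw": 0,"claw": 0},{"offset": [0.011,-0.015,1],"yaw": 0,"claw": 0},{"offset": [0.011,-0.015,1],"yaw": 0,"claw": 0},{"offset": [0.011,-0.015,1],"yaw": 0,"claw": 0}]}}

```text
time: 4.03
ee_pos: [0.6125, -0.0589, 0.1558]
tcp_rot: [179.8, 0.0, 82.3]
wrist_force: [0.5, -0.6, 1.1]
opening: 0.0858
grasp_force: 0.0
```

```bash
python3 -c "
from h import *
st()"
```

```text
t4.03 rack xy mm [-32.6  81.4] z 155.8 rot [179.85   0.    82.27] F [ 0.5 -0.6  1.1] open 85.8 g 0.0
```

{"op": "servo_tool", "data": {"rows": [{"offset": [0.005,0,0.9],"yaw": 0,"claw": 0},{"offset": [0.005,0,0.9],"yaw": 0,"claw": 0},{"offset": [0.005,0,0.9],"yaw": 0,"claw": 0},{"offset": [0.005,0,0.9],"yaw": 0,"claw": 0}]}}

```text
time: 4.53
ee_pos: [0.6138, -0.0577, 0.0664]
tcp_rot: [179.8, -0.0, 82.3]
wrist_force: [0.1, 0.2, 0.3]
opening: 0.0854
grasp_force: 0.0
```

{"op": "servo_tool", "data": {"rows": [{"offset": [0,0,0.21],"yaw": 0,"claw": 0},{"offset": [0,0,0.21],"yaw": 0,"claw": 0},{"offset": [0,0,0.21],"yaw": 0,"claw": 0.7},{"offset": [0,0,0.21],"yaw": 0,"claw": 0.7},{"offset": [0,0,0.21],"yaw": 0,"claw": 0.7},{"offset": [0,0,0.21],"yaw": 0,"claw": 0.7},{"offset": [0,0,0.21],"yaw": 0,"claw": 0.7},{"offset": [0,0,0.21],"yaw": 0,"claw": 0.7}]}}

```text
time: 5.52
ee_pos: [0.6131, -0.0574, 0.0438]
tcp_rot: [179.9, -0.0, 82.3]
wrist_force: [-0.7, -0.6, 6.5]
opening: 0.05
grasp_force: 25.8
```

```bash
python3 -c "
from h import *
st()"
```

```text
t5.53 rack xy mm [-32.3  82.9] z 43.8 rot [ 1.7988e+02 -1.0000e-02  8.2350e+01] F [-0.7 -0.6  6.5] open 50.0 g 25.8
```

{"op": "servo_tool", "data": {"rows": [{"offset": [0,0,-1],"yaw": 0,"claw": 0.7},{"offset": [0,0,-1],"yaw": 0,"claw": 0.7},{"offset": [0,0,-1],"yaw": 0,"claw": 0.7}]}}

```text
time: 5.9
ee_pos: [0.6139, -0.0575, 0.1462]
tcp_rot: [179.7, -0.0, 82.3]
wrist_force: [1.1, 0.2, -1.8]
opening: 0.0497
grasp_force: 27.4
```

{"op": "servo_tool", "data": {"rows": [{"offset": [-1,-0.465,0],"yaw": 0,"claw": 0.7},{"offset": [-1,-0.465,0],"yaw": 0,"claw": 0.7},{"offset": [-1,-0.465,0],"yaw": 0,"claw": 0.7}]}}

```text
time: 6.28
ee_pos: [0.551, -0.1524, 0.1412]
tcp_rot: [-179.9, 0.0, 82.1]
wrist_force: [0.5, -0.4, -1.4]
opening: 0.0497
grasp_force: 27.3
```

{"op": "servo_tool", "data": {"rows": [{"offset": [-1,-0.465,0],"yaw": 0,"claw": 0.7},{"offset": [-1,-0.465,0],"yaw": 0,"claw": 0.7},{"offset": [-1,-0.465,0],"yaw": 0,"claw": 0.7}]}}

```text
time: 6.65
ee_pos: [0.4922, -0.2448, 0.1413]
tcp_rot: [-179.9, -0.0, 82.2]
wrist_force: [1.1, 1.1, -2.1]
opening: 0.05
grasp_force: 27.3
```

{"op": "servo_tool", "data": {"rows": [{"offset": [-1,-0.465,0],"yaw": 0,"claw": 0.7},{"offset": [-1,-0.465,0],"yaw": 0,"claw": 0.7},{"offset": [-1,-0.465,0],"yaw": 0,"claw": 0.7},{"offset": [-1,-0.465,0],"yaw": 0,"claw": 0.7}]}}

```text
time: 7.15
ee_pos: [0.4347, -0.3353, 0.1416]
tcp_rot: [-180.0, -0.1, 82.4]
wrist_force: [-0.0, -0.4, -1.6]
opening: 0.0501
grasp_force: 27.3
```

```bash
python3 -c "
from h import *
st()"
```

```text
t7.15 rack xy mm [-171.8 -216.3] z 141.6 rot [-1.7997e+02 -5.0000e-02  8.2360e+01] F [-0.  -0.4 -1.6] open 50.1 g 27.3
```

{"op": "servo_tool", "data": {"rows": [{"offset": [-0.05,0,0.5],"yaw": 0,"claw": 0.7},{"offset": [-0.05,0,0.98],"yaw": 0,"claw": 0.7},{"offset": [-0.05,0,0.98],"yaw": 0,"claw": 0.7},{"offset": [-0.05,0,0.98],"yaw": 0,"claw": 0.7},{"offset": [-0.05,0,0.98],"yaw": 0,"claw": 0},{"offset": [-0.05,0,0.98],"yaw": 0,"claw": 0},{"offset": [-0.05,0,0.98],"yaw": 0,"claw": 0},{"offset": [-0.05,0,0.98],"yaw": 0,"claw": 0}]}}

```text
time: 8.15
ee_pos: [0.4334, -0.3412, 0.0445]
tcp_rot: [180.0, 0.0, 82.3]
wrist_force: [-0.4, -0.1, -0.3]
opening: 0.0855
grasp_force: 0.0
```

{"op": "servo_tool", "data": {"rows": [{"offset": [0,0,-1],"yaw": 0,"claw": 0},{"offset": [0,0,-1],"yaw": 0,"claw": 0},{"offset": [0,0,-1],"yaw": 0,"claw": 0}]}}

```text
time: 8.52
ee_pos: [0.4346, -0.3421, 0.1479]
tcp_rot: [179.7, 0.2, 82.3]
wrist_force: [-0.8, 0.2, 0.2]
opening: 0.0851
grasp_force: 0.0
```

{"op": "servo_tool", "data": {"rows": [{"offset": [0.823,0.46,0],"yaw": 0,"claw": 0},{"offset": [0.823,0.46,0],"yaw": 0,"claw": 0},{"offset": [0.823,0.46,0],"yaw": 0,"claw": 0}]}}

```text
time: 8.9
ee_pos: [0.4906, -0.2639, 0.1431]
tcp_rot: [-179.9, -0.0, 82.5]
wrist_force: [0.7, -0.1, -0.1]
opening: 0.0853
grasp_force: 0.0
```

{"op": "servo_tool", "data": {"rows": [{"offset": [0.823,0.46,0],"yaw": 0,"claw": 0},{"offset": [0.823,0.46,0],"yaw": 0,"claw": 0},{"offset": [0.823,0.46,0],"yaw": 0,"claw": 0}]}}

```text
time: 9.28
ee_pos: [0.5468, -0.1893, 0.1432]
tcp_rot: [-179.9, -0.0, 82.5]
wrist_force: [-0.1, 0.2, 0.1]
opening: 0.0859
grasp_force: 0.0
```

{"op": "servo_tool", "data": {"rows": [{"offset": [0.823,0.46,0],"yaw": 0,"claw": 0},{"offset": [0.823,0.46,0],"yaw": 0,"claw": 0},{"offset": [0.823,0.46,0],"yaw": 0,"claw": 0},{"offset": [0.823,0.46,0],"yaw": 0,"claw": 0}]}}

```text
time: 9.78
ee_pos: [0.6023, -0.1161, 0.1438]
tcp_rot: [-179.9, 0.0, 82.3]
wrist_force: [-0.1, -0.7, 0.7]
opening: 0.0854
grasp_force: 0.0
```

```bash
cat >> h.py <<'E'
def allmods(save=None):
    "top camera: boxes of module height"
    im,d=camera('top');P=pts('top',d);z=P[...,2]
    if save: cv2.imwrite(save,im[:,:,::-1])
    m=((z>.036)&(z<.06)&(P[...,0]>.25)&(P[...,0]<.7)&(abs(P[...,1])<.45)).astype(np.uint8)
    n,l,s,_=cv2.connectedComponentsWithStats(m)
    for k in range(1,n):
        if s[k,4]>100:
            q=P[l==k];q=np.stack([q[:,:2]@EX-OA,q[:,:2]@EY-OB],-1);r=cv2.minAreaRect(q.astype(np.float32)*1000)
            w,h=r[1];a=r[2] if w>h else r[2]-90
            print(s[k,4],np.round(r[0],1),'size',np.round(sorted(r[1]),1),'yaw rel rack %.1f'%a)
E
python3 -c "
from h import *
st(); allmods('pics/top1.png')"
```

```text
t9.78 rack xy mm [-35.1  23.4] z 143.8 rot [-1.7994e+02  2.0000e-02  8.2290e+01] F [-0.1 -0.7  0.7] open 85.4 g 0.0
220 [-22.9 274.2] size [32.8 40.8] yaw rel rack 0.1
307 [-27.7 129.3] size [36.2 51.3] yaw rel rack -2.9
258 [-33.1  27.8] size [32.1 51.3] yaw rel rack -1.3
291 [-168.6 -226.6] size [34.3 50.7] yaw rel rack 2.7
317 [-249.   362.6] size [36.9 50. ] yaw rel rack 19.2
332 [-288.8  470.3] size [37.2 49.8] yaw rel rack 0.2
```

{"op": "servo_tool", "data": {"rows": [{"offset": [0,0,0.5],"yaw": 0,"claw": 0},{"offset": [0,0,1.0],"yaw": 0,"claw": 0},{"offset": [0,0,1.0],"yaw": 0,"claw": 0},{"offset": [0,0,1.0],"yaw": 0,"claw": 0},{"offset": [0,0,1.0],"yaw": 0,"claw": 0.7},{"offset": [0,0,1.0],"yaw": 0,"claw": 0.7},{"offset": [0,0,1.0],"yaw": 0,"claw": 0.7},{"offset": [0,0,1.0],"yaw": 0,"claw": 0.7},{"offset": [0,0,1.0],"yaw": 0,"claw": 0.7}]}}

```text
time: 10.95
ee_pos: [0.604, -0.115, 0.0462]
tcp_rot: [179.8, 0.0, 82.3]
wrist_force: [-1.5, -0.3, 6.1]
opening: 0.0502
grasp_force: 25.3
```

```bash
python3 -c "
from h import *
st()"
```

```text
t10.95 rack xy mm [-33.6  24.7] z 46.2 rot [1.7985e+02 2.0000e-02 8.2350e+01] F [-1.5 -0.3  6.1] open 50.2 g 25.3
```

{"op": "servo_tool", "data": {"rows": [{"offset": [-0.04,0.05,-0.015],"yaw": 0,"claw": 0.7},{"offset": [-0.075,0.08,-0.015],"yaw": 0,"claw": 0.7},{"offset": [-0.075,0.1,-0.015],"yaw": 0,"claw": 0.7},{"offset": [-0.075,0.1,0],"yaw": 0,"claw": 0.7},{"offset": [-0.075,0.1,0],"yaw": 0,"claw": 0.7}]}}

```text
time: 11.58
ee_pos: [0.6117, -0.1233, 0.0461]
tcp_rot: [-180.0, -0.0, 82.4]
wrist_force: [-10.0, 4.4, 16.7]
opening: 0.0498
grasp_force: 25.5
```

```bash
python3 -c "
from h import *
st()"
```

```text
t11.57 rack xy mm [-24.8  17.5] z 46.1 rot [-1.7998e+02 -4.0000e-02  8.2360e+01] F [-10.    4.4  16.7] open 49.8 g 25.5
```

{"op": "servo_tool", "data": {"rows": [{"offset": [0,0,0],"yaw": 0,"claw": 0},{"offset": [0,0,0],"yaw": 0,"claw": 0},{"offset": [0,0,0],"yaw": 0,"claw": 0},{"offset": [0,0,-0.5],"yaw": 0,"claw": 0},{"offset": [0.3,0,-0.5],"yaw": 0,"claw": 0},{"offset": [1,-0.05,-0.5],"yaw": 0,"claw": 0},{"offset": [1,-0.05,-0.5],"yaw": 0,"claw": 0},{"offset": [1,-0.05,-0.5],"yaw": 0,"claw": 0}]}}

```text
time: 12.58
ee_pos: [0.6204, -0.0234, 0.0941]
tcp_rot: [-180.0, 0.0, 82.4]
wrist_force: [-0.3, -0.8, 0.1]
opening: 0.0855
grasp_force: 0.0
```

{"op": "servo_tool", "data": {"rows": [{"offset": [0.12,0,0],"yaw": 0,"claw": 0},{"offset": [0.12,0,0.25],"yaw": 0,"claw": 0},{"offset": [0.12,0,0.5],"yaw": 0,"claw": 0},{"offset": [0.12,0,0.5],"yaw": 0,"claw": 0},{"offset": [0.12,0,0.5],"yaw": 0,"claw": 0.7},{"offset": [0.12,0,0.5],"yaw": 0,"claw": 0.7},{"offset": [0.12,0,0.5],"yaw": 0,"claw": 0.7},{"offset": [0.12,0,0.5],"yaw": 0,"claw": 0.7},{"offset": [0.12,0,0.5],"yaw": 0,"claw": 0.7}]}}

```text
time: 13.7
ee_pos: [0.6227, -0.012, 0.0458]
tcp_rot: [179.9, -0.0, 82.3]
wrist_force: [-0.3, -0.7, 5.4]
opening: 0.0501
grasp_force: 26.4
```

```bash
python3 -c "
from h import *
st()"
```

```text
t13.70 rack xy mm [-28.8 129.2] z 45.8 rot [179.87  -0.    82.33] F [-0.3 -0.7  5.4] open 50.1 g 26.4
```

{"op": "servo_tool", "data": {"rows": [{"offset": [0,0,-0.05],"yaw": 0,"claw": 0.7},{"offset": [-0.4,0.03,-0.05],"yaw": 0,"claw": 0.7},{"offset": [-0.74,0.03,-0.05],"yaw": 0,"claw": 0.7},{"offset": [-0.74,0.03,-0.03],"yaw": 0,"claw": 0.7},{"offset": [-0.74,0.045,0],"yaw": 0,"claw": 0.7},{"offset": [-0.74,0.045,0],"yaw": 0,"claw": 0.7},{"offset": [-0.74,0.045,0],"yaw": 0,"claw": 0.7}]}}

```text
time: 14.58
ee_pos: [0.6164, -0.0855, 0.0458]
tcp_rot: [180.0, 0.1, 82.4]
wrist_force: [-7.1, -3.6, 12.2]
opening: 0.0493
grasp_force: 31.1
```

```bash
python3 -c "
from h import *
st()"
```

```text
t14.57 rack xy mm [-25.2  55.5] z 45.8 rot [1.7999e+02 1.2000e-01 8.2360e+01] F [-7.1 -3.6 12.2] open 49.3 g 31.1
```

{"op": "servo_tool", "data": {"rows": [{"offset": [0,0,0],"yaw": 0,"claw": 0},{"offset": [0,0,0],"yaw": 0,"claw": 0},{"offset": [0,0,0],"yaw": 0,"claw": 0},{"offset": [0,0,-0.55],"yaw": 0,"claw": 0},{"offset": [0,0,-0.55],"yaw": 0,"claw": 0},{"offset": [-0.39,-0.945,-0.55],"yaw": 0,"claw": 0},{"offset": [-0.39,-0.945,-0.55],"yaw": 0,"claw": 0},{"offset": [-0.39,-0.945,-0.55],"yaw": 0,"claw": 0}]}}

```text
time: 15.58
ee_pos: [0.5158, -0.1123, 0.099]
tcp_rot: [-180.0, 0.0, 82.3]
wrist_force: [0.7, 0.1, 0.0]
opening: 0.0853
grasp_force: 0.0
```

{"op": "servo_tool", "data": {"rows": [{"offset": [-0.39,-0.945,0],"yaw": 0.038,"claw": 0},{"offset": [-0.39,-0.945,0],"yaw": 0.038,"claw": 0},{"offset": [-0.39,-0.945,0],"yaw": 0.038,"claw": 0},{"offset": [-0.39,-0.945,0],"yaw": 0.038,"claw": 0},{"offset": [-0.39,-0.945,0],"yaw": 0.038,"claw": 0}]}}

```text
time: 16.2
ee_pos: [0.4199, -0.1377, 0.0992]
tcp_rot: [180.0, -0.0, 75.5]
wrist_force: [-0.7, -0.3, 0.0]
opening: 0.0855
grasp_force: 0.0
```

```bash
python3 -c "
from h import *
st();allmods()"
```

```text
t16.20 rack xy mm [-213.   -22.5] z 99.2 rot [179.99  -0.    75.55] F [-0.7 -0.3  0. ] open 85.5 g 0.0
221 [-22.8 273.9] size [33.  40.1] yaw rel rack 0.8
757 [-26.3  30.6] size [61.9 90.4] yaw rel rack 89.3
318 [-249.   362.3] size [36.2 50. ] yaw rel rack 18.6
157 [-211.8  -12.3] size [22.2 50.5] yaw rel rack 4.6
328 [-288.7  470.3] size [37.3 50.1] yaw rel rack 1.5
```

{"op": "servo_tool", "data": {"rows": [{"offset": [0,0,0.3],"yaw": 0,"claw": 0},{"offset": [0,0,0.61],"yaw": 0,"claw": 0},{"offset": [0,0,0.61],"yaw": 0,"claw": 0},{"offset": [0,0,0.61],"yaw": 0,"claw": 0},{"offset": [0,0,0.61],"yaw": 0,"claw": 0.7},{"offset": [0,0,0.61],"yaw": 0,"claw": 0.7},{"offset": [0,0,0.61],"yaw": 0,"claw": 0.7},{"offset": [0,0,0.61],"yaw": 0,"claw": 0.7},{"offset": [0,0,0.61],"yaw": 0,"claw": 0.7}]}}

```text
time: 17.38
ee_pos: [0.4194, -0.1381, 0.0392]
tcp_rot: [179.9, -0.0, 75.5]
wrist_force: [-1.3, 0.3, 6.4]
opening: 0.0493
grasp_force: 27.0
```

{"op": "servo_tool", "data": {"rows": [{"offset": [0,0,-0.7],"yaw": 0,"claw": 0.7},{"offset": [0,0,-0.7],"yaw": 0,"claw": 0.7},{"offset": [0,0,-0.7],"yaw": -0.038,"claw": 0.7},{"offset": [0,0,-0.7],"yaw": -0.038,"claw": 0.7},{"offset": [0,0,-0.7],"yaw": -0.038,"claw": 0.7}]}}

```text
time: 18.0
ee_pos: [0.4186, -0.1378, 0.1077]
tcp_rot: [-179.9, -0.0, 82.2]
wrist_force: [0.7, 0.9, -1.1]
opening: 0.0501
grasp_force: 28.1
```

```bash
python3 -c "
from h import *
st()"
```

```text
t18.00 rack xy mm [-214.2  -22.8] z 107.7 rot [-1.7995e+02 -1.0000e-02  8.2200e+01] F [ 0.7  0.9 -1.1] open 50.1 g 28.1
```

{"op": "servo_tool", "data": {"rows": [{"offset": [0.59,0.93,0],"yaw": 0,"claw": 0.7},{"offset": [0.59,0.93,0],"yaw": 0,"claw": 0.7},{"offset": [0.59,0.93,0],"yaw": 0,"claw": 0.7}]}}

```text
time: 18.38
ee_pos: [0.5206, -0.0905, 0.107]
tcp_rot: [-179.9, -0.0, 82.4]
wrist_force: [-1.4, -1.0, -1.6]
opening: 0.0493
grasp_force: 28.2
```

{"op": "servo_tool", "data": {"rows": [{"offset": [0.59,0.93,0],"yaw": 0,"claw": 0.7},{"offset": [0.59,0.93,0],"yaw": 0,"claw": 0.7},{"offset": [0.59,0.93,0],"yaw": 0,"claw": 0.7},{"offset": [0.59,0.93,0],"yaw": 0,"claw": 0.7},{"offset": [0.59,0.93,0.2],"yaw": 0,"claw": 0.7},{"offset": [0.59,0.93,0.2],"yaw": 0,"claw": 0.7}]}}

```text
time: 19.12
ee_pos: [0.6171, -0.0464, 0.0874]
tcp_rot: [-179.9, 0.0, 82.3]
wrist_force: [0.2, -0.4, -2.5]
opening: 0.0496
grasp_force: 28.2
```

```bash
python3 -c "
from h import *
st()"
```

```text
t19.12 rack xy mm [-29.7  94.4] z 87.4 rot [-1.7986e+02  1.0000e-02  8.2260e+01] F [ 0.2 -0.4 -2.5] open 49.6 g 28.2
```

{"op": "servo_tool", "data": {"rows": [{"offset": [0,0,0.3],"yaw": 0,"claw": 0.7},{"offset": [0,0,0.42],"yaw": 0,"claw": 0.7},{"offset": [0,0,0.42],"yaw": 0,"claw": 0.7},{"offset": [0,0.055,0.42],"yaw": 0,"claw": 0.7},{"offset": [0,0.055,0.42],"yaw": 0,"claw": 0.7},{"offset": [0,0.055,0.42],"yaw": 0,"claw": 0.7}]}}

```text
time: 19.88
ee_pos: [0.6232, -0.0465, 0.0472]
tcp_rot: [-179.8, 0.0, 82.3]
wrist_force: [-10.1, 0.6, 5.1]
opening: 0.0491
grasp_force: 29.7
```

{"op": "servo_tool", "data": {"rows": [{"offset": [0,0,0],"yaw": 0,"claw": 0},{"offset": [0,0,0],"yaw": 0,"claw": 0},{"offset": [0,0,0],"yaw": 0,"claw": 0},{"offset": [0,0,-0.55],"yaw": 0,"claw": 0},{"offset": [0,0,-0.55],"yaw": 0,"claw": 0},{"offset": [0,0,-0.55],"yaw": 0,"claw": 0}]}}

```text
time: 20.62
ee_pos: [0.6246, -0.0465, 0.1015]
tcp_rot: [180.0, -0.0, 82.3]
wrist_force: [-1.1, 0.3, -0.5]
opening: 0.0856
grasp_force: 0.0
```

{"op": "servo_tool", "data": {"rows": [{"offset": [0.896,-0.753,0],"yaw": 0,"claw": 0},{"offset": [0.896,-0.753,0],"yaw": 0,"claw": 0},{"offset": [0.896,-0.753,0],"yaw": 0,"claw": 0}]}}

```text
time: 21.0
ee_pos: [0.5597, 0.0547, 0.1003]
tcp_rot: [-179.9, 0.0, 82.5]
wrist_force: [0.5, 0.8, -0.3]
opening: 0.0855
grasp_force: 0.0
```

{"op": "servo_tool", "data": {"rows": [{"offset": [0.896,-0.753,0],"yaw": 0,"claw": 0},{"offset": [0.896,-0.753,0],"yaw": 0,"claw": 0},{"offset": [0.896,-0.753,0],"yaw": 0,"claw": 0}]}}

```text
time: 21.38
ee_pos: [0.4976, 0.153, 0.1006]
tcp_rot: [-179.9, 0.0, 82.5]
wrist_force: [0.4, 0.0, -0.5]
opening: 0.0856
grasp_force: 0.0
```

{"op": "servo_tool", "data": {"rows": [{"offset": [0.896,-0.753,0],"yaw": -0.05,"claw": 0},{"offset": [0.896,-0.753,0],"yaw": -0.108,"claw": 0},{"offset": [0.896,-0.753,0],"yaw": -0.108,"claw": 0},{"offset": [0.896,-0.753,0],"yaw": -0.108,"claw": 0},{"offset": [0.896,-0.753,0],"yaw": -0.108,"claw": 0}]}}

```text
time: 22.0
ee_pos: [0.4372, 0.2489, 0.101]
tcp_rot: [-180.0, 0.0, 101.6]
wrist_force: [0.1, -0.0, 0.3]
opening: 0.0854
grasp_force: 0.0
```

```bash
python3 -c "
from h import *
st();allmods()"
```

```text
t22.00 rack xy mm [-247.6  362.9] z 101.0 rot [-1.7999e+02  2.0000e-02  1.0163e+02] F [ 0.1 -0.   0.3] open 85.4 g 0.0
222 [-22.7 274. ] size [32.6 40.9] yaw rel rack -0.0
1066 [-26.3  49.2] size [ 63.2 127.6] yaw rel rack 89.8
357 [-168.9 -224.5] size [37.9 50.5] yaw rel rack 1.5
```

{"op": "servo_tool", "data": {"rows": [{"offset": [0,0,0.3],"yaw": 0,"claw": 0},{"offset": [0,0,0.62],"yaw": 0,"claw": 0},{"offset": [0,0,0.62],"yaw": 0,"claw": 0},{"offset": [0,0,0.62],"yaw": 0,"claw": 0},{"offset": [0,0,0.62],"yaw": 0,"claw": 0.7},{"offset": [0,0,0.62],"yaw": 0,"claw": 0.7},{"offset": [0,0,0.62],"yaw": 0,"claw": 0.7},{"offset": [0,0,0.62],"yaw": 0,"claw": 0.7},{"offset": [0,0,0.62],"yaw": 0,"claw": 0.7}]}}

```text
time: 23.18
ee_pos: [0.4367, 0.2503, 0.0403]
tcp_rot: [179.9, -0.0, 101.8]
wrist_force: [-0.4, -1.0, 6.5]
opening: 0.0497
grasp_force: 27.2
```

{"op": "servo_tool", "data": {"rows": [{"offset": [0,0,-0.7],"yaw": 0,"claw": 0.7},{"offset": [0,0,-0.7],"yaw": 0,"claw": 0.7},{"offset": [0,0,-0.7],"yaw": 0.108,"claw": 0.7},{"offset": [0,0,-0.7],"yaw": 0.108,"claw": 0.7},{"offset": [0,0,-0.7],"yaw": 0.108,"claw": 0.7},{"offset": [0,0,-0.7],"yaw": 0.108,"claw": 0.7}]}}

```text
time: 23.92
ee_pos: [0.4362, 0.25, 0.1089]
tcp_rot: [-180.0, 0.0, 82.5]
wrist_force: [0.4, -0.3, -1.4]
opening: 0.0494
grasp_force: 27.7
```

```bash
python3 -c "
from h import *
st()"
```

```text
t23.93 rack xy mm [-248.8  363.8] z 108.9 rot [-1.7997e+02  2.0000e-02  8.2540e+01] F [ 0.4 -0.3 -1.4] open 49.4 g 27.7
```

{"op": "servo_tool", "data": {"rows": [{"offset": [-0.766,0.73,0],"yaw": 0,"claw": 0.7},{"offset": [-0.766,0.73,0],"yaw": 0,"claw": 0.7},{"offset": [-0.766,0.73,0],"yaw": 0,"claw": 0.7}]}}

```text
time: 24.3
ee_pos: [0.4996, 0.1623, 0.1089]
tcp_rot: [-180.0, 0.0, 82.3]
wrist_force: [-0.2, -0.7, -1.5]
opening: 0.0495
grasp_force: 27.7
```

{"op": "servo_tool", "data": {"rows": [{"offset": [-0.766,0.73,0],"yaw": 0,"claw": 0.7},{"offset": [-0.766,0.73,0],"yaw": 0,"claw": 0.7},{"offset": [-0.766,0.73,0],"yaw": 0,"claw": 0.7}]}}

```text
time: 24.68
ee_pos: [0.5614, 0.0773, 0.1088]
tcp_rot: [-180.0, 0.0, 82.3]
wrist_force: [-0.6, -0.1, -1.3]
opening: 0.0493
grasp_force: 27.7
```

{"op": "servo_tool", "data": {"rows": [{"offset": [-0.766,0.73,0],"yaw": 0,"claw": 0.7},{"offset": [-0.766,0.73,0],"yaw": 0,"claw": 0.7},{"offset": [-0.766,0.73,0],"yaw": 0,"claw": 0.7},{"offset": [-0.766,0.73,0.2],"yaw": 0,"claw": 0.7},{"offset": [-0.766,0.73,0.2],"yaw": 0,"claw": 0.7},{"offset": [-0.766,0.73,0.2],"yaw": 0,"claw": 0.7}]}}

```text
time: 25.42
ee_pos: [0.6225, -0.0058, 0.09]
tcp_rot: [180.0, -0.0, 82.4]
wrist_force: [-0.2, 0.2, -1.8]
opening: 0.0497
grasp_force: 27.8
```

```bash
python3 -c "
from h import *
st()"
```

```text
t25.43 rack xy mm [-29.9 135.3] z 90.0 rot [ 1.7999e+02 -1.0000e-02  8.2440e+01] F [-0.2  0.2 -1.8] open 49.7 g 27.8
```

{"op": "servo_tool", "data": {"rows": [{"offset": [-0.01,0,0.3],"yaw": 0,"claw": 0.7},{"offset": [-0.01,0,0.435],"yaw": 0,"claw": 0.7},{"offset": [-0.01,0,0.435],"yaw": 0,"claw": 0.7},{"offset": [-0.01,0.055,0.435],"yaw": 0,"claw": 0.7},{"offset": [-0.01,0.055,0.435],"yaw": 0,"claw": 0.7},{"offset": [-0.01,0.055,0.435],"yaw": 0,"claw": 0.7}]}}

```text
time: 26.18
ee_pos: [0.6282, -0.0086, 0.0459]
tcp_rot: [180.0, -0.0, 82.3]
wrist_force: [-1.6, 0.9, -1.2]
opening: 0.0495
grasp_force: 29.4
```

{"op": "servo_tool", "data": {"rows": [{"offset": [0,0,0],"yaw": 0,"claw": 0},{"offset": [0,0,0],"yaw": 0,"claw": 0},{"offset": [0,0,0],"yaw": 0,"claw": 0},{"offset": [0,0,-0.55],"yaw": 0,"claw": 0},{"offset": [0,0,-0.55],"yaw": 0,"claw": 0},{"offset": [0,0,-0.55],"yaw": 0,"claw": 0}]}}

```text
time: 26.92
ee_pos: [0.6283, -0.0087, 0.1009]
tcp_rot: [180.0, -0.0, 82.3]
wrist_force: [0.1, -0.8, -0.7]
opening: 0.0857
grasp_force: 0.0
```

{"op": "servo_tool", "data": {"rows": [{"offset": [0.842,-0.664,0],"yaw": 0,"claw": 0},{"offset": [0.842,-0.664,0],"yaw": 0,"claw": 0},{"offset": [0.842,-0.664,0],"yaw": 0,"claw": 0}]}}

```text
time: 27.3
ee_pos: [0.5717, 0.0857, 0.0997]
tcp_rot: [-179.9, 0.0, 82.5]
wrist_force: [-0.0, -0.5, -0.3]
opening: 0.0852
grasp_force: 0.0
```

{"op": "servo_tool", "data": {"rows": [{"offset": [0.842,-0.664,0],"yaw": 0,"claw": 0},{"offset": [0.842,-0.664,0],"yaw": 0,"claw": 0},{"offset": [0.842,-0.664,0],"yaw": 0,"claw": 0}]}}

```text
time: 27.68
ee_pos: [0.5178, 0.1773, 0.1]
tcp_rot: [-179.9, 0.0, 82.5]
wrist_force: [0.5, -0.2, 0.2]
opening: 0.0857
grasp_force: 0.0
```

{"op": "servo_tool", "data": {"rows": [{"offset": [0.842,-0.664,0],"yaw": 0,"claw": 0},{"offset": [0.842,-0.664,0],"yaw": 0,"claw": 0},{"offset": [0.842,-0.664,0],"yaw": 0,"claw": 0}]}}

```text
time: 28.05
ee_pos: [0.4638, 0.2692, 0.1001]
tcp_rot: [-180.0, 0.0, 82.5]
wrist_force: [0.2, -0.6, -0.1]
opening: 0.0853
grasp_force: 0.0
```

{"op": "servo_tool", "data": {"rows": [{"offset": [0.842,-0.664,0],"yaw": 0,"claw": 0},{"offset": [0.842,-0.664,0],"yaw": 0,"claw": 0},{"offset": [0.842,-0.664,0],"yaw": 0,"claw": 0},{"offset": [0.842,-0.664,0],"yaw": 0,"claw": 0}]}}

```text
time: 28.55
ee_pos: [0.4107, 0.3594, 0.1003]
tcp_rot: [-180.0, 0.1, 82.3]
wrist_force: [0.6, -0.8, 0.2]
opening: 0.0854
grasp_force: 0.0
```

```bash
python3 -c "
from h import *
st();allmods('pics/top2.png')"
```

```text
t28.55 rack xy mm [-288.7  468.9] z 100.3 rot [-1.800e+02  6.000e-02  8.229e+01] F [ 0.6 -0.8  0.2] open 85.4 g 0.0
220 [-22.9 273.9] size [32.8 40.1] yaw rel rack 1.1
1377 [-25.7  68.5] size [ 62.4 165.4] yaw rel rack 89.8
355 [-168.7 -224.5] size [37.8 50.5] yaw rel rack 2.4
123 [-287.4  460.2] size [19.7 50. ] yaw rel rack 6.8
```

{"op": "servo_tool", "data": {"rows": [{"offset": [0,0,0.3],"yaw": 0,"claw": 0},{"offset": [0,0,0.61],"yaw": 0,"claw": 0},{"offset": [0,0,0.61],"yaw": 0,"claw": 0},{"offset": [0,0,0.61],"yaw": 0,"claw": 0},{"offset": [0,0,0.61],"yaw": 0,"claw": 0.7},{"offset": [0,0,0.61],"yaw": 0,"claw": 0.7},{"offset": [0,0,0.61],"yaw": 0,"claw": 0.7},{"offset": [0,0,0.61],"yaw": 0,"claw": 0.7},{"offset": [0,0,0.61],"yaw": 0,"claw": 0.7}]}}

```text
time: 29.72
ee_pos: [0.4101, 0.3609, 0.0409]
tcp_rot: [179.9, -0.1, 82.3]
wrist_force: [0.1, -0.8, 5.6]
opening: 0.0498
grasp_force: 27.5
```

{"op": "servo_tool", "data": {"rows": [{"offset": [0,0,-0.7],"yaw": 0,"claw": 0.7},{"offset": [0,0,-0.7],"yaw": 0,"claw": 0.7},{"offset": [0,0,-0.7],"yaw": 0,"claw": 0.7},{"offset": [0,0,-0.7],"yaw": 0,"claw": 0.7}]}}

```text
time: 30.22
ee_pos: [0.4091, 0.3601, 0.1081]
tcp_rot: [-179.9, 0.1, 82.3]
wrist_force: [-0.6, -0.8, -1.7]
opening: 0.0493
grasp_force: 27.8
```

```bash
python3 -c "
from h import *
st()"
```

```text
t30.23 rack xy mm [-290.3  469.4] z 108.1 rot [-1.7991e+02  1.0000e-01  8.2350e+01] F [-0.6 -0.8 -1.7] open 49.3 g 27.8
```

{"op": "servo_tool", "data": {"rows": [{"offset": [-0.99,0.868,0],"yaw": 0,"claw": 0.7},{"offset": [-0.99,0.868,0],"yaw": 0,"claw": 0.7},{"offset": [-0.99,0.868,0],"yaw": 0,"claw": 0.7},{"offset": [-0.99,0.868,0],"yaw": 0,"claw": 0.7}]}}

```text
time: 30.72
ee_pos: [0.4822, 0.2503, 0.1086]
tcp_rot: [-179.9, 0.1, 82.3]
wrist_force: [0.1, -0.1, -1.4]
opening: 0.0496
grasp_force: 27.7
```

{"op": "servo_tool", "data": {"rows": [{"offset": [-0.99,0.868,0],"yaw": 0,"claw": 0.7},{"offset": [-0.99,0.868,0],"yaw": 0,"claw": 0.7},{"offset": [-0.99,0.868,0],"yaw": 0,"claw": 0.7},{"offset": [-0.99,0.868,0],"yaw": 0,"claw": 0.7}]}}

```text
time: 31.22
ee_pos: [0.5549, 0.142, 0.1091]
tcp_rot: [-179.9, 0.0, 82.4]
wrist_force: [0.1, 0.3, -1.3]
opening: 0.0498
grasp_force: 27.7
```

{"op": "servo_tool", "data": {"rows": [{"offset": [-0.99,0.868,0],"yaw": 0,"claw": 0.7},{"offset": [-0.99,0.868,0],"yaw": 0,"claw": 0.7},{"offset": [-0.99,0.868,0],"yaw": 0,"claw": 0.7},{"offset": [-0.99,0.868,0.2],"yaw": 0,"claw": 0.7},{"offset": [-0.99,0.868,0.2],"yaw": 0,"claw": 0.7},{"offset": [-0.99,0.868,0.2],"yaw": 0,"claw": 0.7}]}}

```text
time: 31.98
ee_pos: [0.6279, 0.0331, 0.0904]
tcp_rot: [180.0, -0.0, 82.5]
wrist_force: [-0.9, -0.3, -1.7]
opening: 0.0497
grasp_force: 27.8
```

```bash
python3 -c "
from h import *
st()"
```

```text
t31.98 rack xy mm [-29.7 174.6] z 90.4 rot [ 1.7999e+02 -1.0000e-02  8.2450e+01] F [-0.9 -0.3 -1.7] open 49.7 g 27.8
```

{"op": "servo_tool", "data": {"rows": [{"offset": [-0.02,0,0.3],"yaw": 0,"claw": 0.7},{"offset": [-0.02,0,0.43],"yaw": 0,"claw": 0.7},{"offset": [-0.02,0,0.43],"yaw": 0,"claw": 0.7},{"offset": [-0.02,0.06,0.43],"yaw": 0,"claw": 0.7},{"offset": [-0.02,0.06,0.43],"yaw": 0,"claw": 0.7},{"offset": [-0.02,0.06,0.43],"yaw": 0,"claw": 0.7}]}}

```text
time: 32.72
ee_pos: [0.6334, 0.0291, 0.0472]
tcp_rot: [-179.9, -0.0, 82.4]
wrist_force: [-6.0, 2.1, 2.5]
opening: 0.0496
grasp_force: 29.5
```

{"op": "servo_tool", "data": {"rows": [{"offset": [0,0,0],"yaw": 0,"claw": 0},{"offset": [0,0,0],"yaw": 0,"claw": 0},{"offset": [0,0,0],"yaw": 0,"claw": 0},{"offset": [0,0,-0.55],"yaw": 0,"claw": 0},{"offset": [0,0,-0.7],"yaw": 0,"claw": 0},{"offset": [-1,-0.2,-1],"yaw": 0,"claw": 0},{"offset": [-1,-0.2,-1],"yaw": 0,"claw": 0},{"offset": [-1,-0.2,-1],"yaw": 0,"claw": 0},{"offset": [-1,-0.2,-1],"yaw": 0,"claw": 0}]}}

```text
time: 33.85
ee_pos: [0.6008, -0.0676, 0.1465]
tcp_rot: [-180.0, -0.0, 82.3]
wrist_force: [-0.2, -0.3, 0.6]
opening: 0.0857
grasp_force: 0.0
```

```bash
cat >> h.py <<'E'
def wrist(save):
    from scipy.spatial.transform import Rotation as Ro
    o=st();p,d=camera('wrist');i=camera_info('wrist')
    v,u=np.mgrid[:480,:640]; du,dv=u-i['cx'],v-i['cy'];r=np.hypot(du,dv);th=r/i['fx']
    t=np.where(r>0,np.tan(th)/np.maximum(r,1e-9),0)
    H=i['hand_eye'];c=np.stack([du*t*d,-dv*t*d,-d],-1)@H[:3,:3].T+H[:3,3]
    P=c@Ro.from_euler('xyz',o['tcp_rot'],degrees=True).as_matrix().T+o['ee_pos']
    ok=(d>0)&(th<1.3);rx=P[...,:2]@EX-OA;ry=P[...,:2]@EY-OB
    cv2.imwrite(save,p[:,:,::-1])
    return p,np.where(ok,P[...,2],-1),rx*1000,ry*1000
def edges(z,rx,ry):
    g=(z>.013)&(z<.019)&(abs(rx-6)<14);print('fence x',np.percentile(rx[g],[2,98]).round(1))
    g=(z>.036)&(z<.046)&(abs(rx+20)<60)&(ry<10)&(ry>-40)
    if g.sum(): print('stop y',np.percentile(ry[g],[2,98]).round(1))
    g=(z>.047)&(z<.058)&(abs(rx+25)<40)
    q=ry[g&(abs(rx+25)<12)];h,e=np.histogram(q,np.arange(-5,310,2));print('gaps',[int(x) for x,n in zip(e,h) if n<8])
    for y in range(4,300,8):
        k=g&(abs(ry-y)<4)
        if k.sum()>60: print(y,np.percentile(rx[k],[2,98]).round(1),end=' ')
    print()
E
python3 -c "
from h import *
p,z,rx,ry=wrist('pics/w2.png');edges(z,rx,ry)"
```

```text
t33.85 rack xy mm [-43.   71.2] z 146.5 rot [-1.800e+02 -2.000e-02  8.232e+01] F [-0.2 -0.3  0.6] open 85.7 g 0.0
fence x [ 1.4 13. ]
stop y [-12.1   0.2]
gaps [-5, -3, -1, 153, 193, 195, 197, 199, 201, 203, 205, 207, 209, 211, 213, 215, 217, 219, 221, 223, 225, 227, 229, 231, 233, 235, 237, 239, 241, 243, 245, 247, 249, 251, 253, 255, 257, 259, 261, 263, 265, 267, 269, 271, 273, 275, 277, 279, 281, 283, 285, 287, 289, 291, 293, 295, 297, 299, 301, 303, 305, 307]
4 [-48.6  -0.6] 12 [-49.2  -1.1] 20 [-49.1  -0.6] 28 [-49.   -0.9] 36 [-48.9  -0.9] 44 [-49.5  -1.5] 52 [-49.4  -1.3] 60 [-49.3  -1.3] 68 [-49.3  -1.5] 76 [-48.6  -1.3] 84 [-48.5  -0.5] 92 [-48.5  -0.4] 100 [-48.4  -0.3] 108 [-48.4  -0.3] 116 [-47.9  -0.3] 124 [-48.4   0.1] 132 [-48.3  -0.4] 140 [-48.5  -0.4] 148 [-48.3  -0.4] 156 [-47.7  -0.4] 164 [-48.3  -0.2] 172 [-48.3  -0.3] 180 [-48.3  -0.2] 188 [-48.3  -0.3]
```

View pics/w2.png

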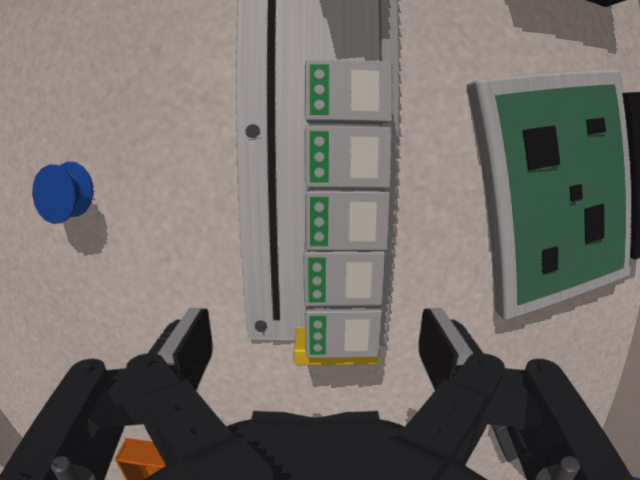

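{"op": "servo_tool", "data": {"rows": [{"offset": [1,0.095,0],"yaw": 0,"claw": 0},{"offset": [1,0.095,0],"yaw": 0,"claw": 0},{"offset": [1,0.095,0],"yaw": 0,"claw": 0}]}}

```text
time: 34.28
ee_pos: [0.6237, 0.0337, 0.1457]
tcp_rot: [-179.9, -0.0, 82.6]
wrist_force: [0.1, -0.4, 0.0]
opening: 0.0854
grasp_force: 0.0
```

{"op": "servo_tool", "data": {"rows": [{"offset": [1,0.095,0],"yaw": 0,"claw": 0},{"offset": [1,0.095,0],"yaw": 0,"claw": 0},{"offset": [1,0.095,0],"yaw": 0,"claw": 0},{"offset": [1,0.095,0.5],"yaw": 0,"claw": 0},{"offset": [1,0.095,0.5],"yaw": 0,"claw": 0},{"offset": [1,0.095,0.5],"yaw": 0,"claw": 0}]}}

```text
time: 35.02
ee_pos: [0.6464, 0.1273, 0.0981]
tcp_rot: [180.0, -0.0, 82.3]
wrist_force: [-0.2, 0.1, 0.9]
opening: 0.0855
grasp_force: 0.0
```

```bash
python3 -c "
from h import *
st()"
```

```text
t35.02 rack xy mm [-24.  270.4] z 98.1 rot [179.97  -0.    82.31] F [-0.2  0.1  0.9] open 85.5 g 0.0
```

{"op": "servo_tool", "data": {"rows": [{"offset": [0.03,0,0.3],"yaw": 0,"claw": 0},{"offset": [0.03,0,0.52],"yaw": 0,"claw": 0},{"offset": [0.03,0,0.52],"yaw": 0,"claw": 0},{"offset": [0.03,0,0.52],"yaw": 0,"claw": 0},{"offset": [0.03,0,0.52],"yaw": 0,"claw": 0.8},{"offset": [0.03,0,0.52],"yaw": 0,"claw": 0.8},{"offset": [0.03,0,0.52],"yaw": 0,"claw": 0.8},{"offset": [0.03,0,0.52],"yaw": 0,"claw": 0.8},{"offset": [0.03,0,0.52],"yaw": 0,"claw": 0.8},{"offset": [0.03,0,0.52],"yaw": 0,"claw": 0.8}], "squeeze": 35}}

```text
time: 36.28
ee_pos: [0.647, 0.131, 0.0455]
tcp_rot: [179.9, -0.0, 82.3]
wrist_force: [1.3, -0.1, 5.4]
opening: 0.0392
grasp_force: 36.6
```

{"op": "servo_tool", "data": {"rows": [{"offset": [-0.2,0,0],"yaw": 0,"claw": 0.8},{"offset": [-0.4,0,0],"yaw": 0,"claw": 0.8},{"offset": [-0.55,0,0],"yaw": 0,"claw": 0.8},{"offset": [-0.62,0,0],"yaw": 0,"claw": 0.8},{"offset": [-0.67,0,0],"yaw": 0,"claw": 0.8},{"offset": [-0.71,0,0],"yaw": 0,"claw": 0.8},{"offset": [-0.73,0,0],"yaw": 0,"claw": 0.8},{"offset": [-0.75,0,0],"yaw": 0,"claw": 0.8},{"offset": [-0.75,0,0],"yaw": 0,"claw": 0.8}]}}

```text
time: 37.4
ee_pos: [0.6371, 0.0573, 0.0455]
tcp_rot: [179.9, -0.1, 82.4]
wrist_force: [1.3, 4.2, 5.2]
opening: 0.0394
grasp_force: 36.7
```

```bash
python3 -c "
from h import *
st()"
```

```text
t37.40 rack xy mm [-23.8 199.8] z 45.5 rot [ 1.7993e+02 -1.0000e-01  8.2370e+01] F [1.3 4.2 5.2] open 39.4 g 36.7
```

{"op": "servo_tool", "data": {"rows": [{"offset": [-0.01,0,0],"yaw": 0,"claw": 0.8},{"offset": [-0.02,0,0],"yaw": 0,"claw": 0.8},{"offset": [-0.025,0,0],"yaw": 0,"claw": 0.8},{"offset": [-0.025,0,0],"yaw": 0,"claw": 0.8}]}}

```text
time: 37.9
ee_pos: [0.6369, 0.0554, 0.0455]
tcp_rot: [179.9, -0.1, 82.4]
wrist_force: [0.7, 6.9, 5.2]
opening: 0.0395
grasp_force: 36.7
```

{"op": "servo_tool", "data": {"rows": [{"offset": [-0.01,0,0],"yaw": 0,"claw": 0.8},{"offset": [-0.015,0,0],"yaw": 0,"claw": 0.8},{"offset": [-0.015,0,0],"yaw": 0,"claw": 0.8},{"offset": [-0.015,0,0],"yaw": 0,"claw": 0.8}]}}

```text
time: 38.4
ee_pos: [0.6366, 0.0539, 0.0455]
tcp_rot: [179.9, -0.1, 82.4]
wrist_force: [0.7, 6.8, 5.0]
opening: 0.0396
grasp_force: 36.7
```

```bash
python3 -c "
from h import *
st()"
```

```text
t38.40 rack xy mm [-23.8 196.4] z 45.5 rot [ 1.7993e+02 -1.4000e-01  8.2390e+01] F [0.7 6.8 5. ] open 39.6 g 36.7
```

{"op": "servo_tool", "data": {"rows": [{"offset": [-0.01,0,0],"yaw": 0,"claw": 0.8},{"offset": [-0.01,0,0],"yaw": 0,"claw": 0.8},{"offset": [-0.01,0,0],"yaw": 0,"claw": 0.8}]}}

```text
time: 38.78
ee_pos: [0.6365, 0.0529, 0.0455]
tcp_rot: [179.9, -0.1, 82.4]
wrist_force: [1.4, 5.6, 5.1]
opening: 0.0394
grasp_force: 36.7
```

{"op": "servo_tool", "data": {"rows": [{"offset": [-0.01,0,0],"yaw": 0,"claw": 0.8},{"offset": [-0.01,0,0],"yaw": 0,"claw": 0.8},{"offset": [-0.01,0,0],"yaw": 0,"claw": 0.8}]}}

```text
time: 39.15
ee_pos: [0.6365, 0.0526, 0.0456]
tcp_rot: [179.9, -0.2, 82.4]
wrist_force: [1.8, 9.6, 5.0]
opening: 0.0394
grasp_force: 36.6
```

```bash
python3 -c "
from h import *
st()"
```

```text
t39.15 rack xy mm [-23.8 195.1] z 45.6 rot [179.93  -0.21  82.42] F [1.8 9.6 5. ] open 39.4 g 36.6
```

{"op": "servo_tool", "data": {"rows": [{"offset": [-0.01,0,0],"yaw": 0,"claw": 0.8},{"offset": [-0.01,0,0],"yaw": 0,"claw": 0.8},{"offset": [-0.01,0,0],"yaw": 0,"claw": 0.8}]}}

```text
time: 39.52
ee_pos: [0.6365, 0.0525, 0.0456]
tcp_rot: [179.9, -0.3, 82.5]
wrist_force: [2.4, 14.7, 4.8]
opening: 0.0396
grasp_force: 36.5
```

{"op": "servo_tool", "data": {"rows": [{"offset": [0,0,0],"yaw": 0,"claw": 0},{"offset": [0,0,0],"yaw": 0,"claw": 0},{"offset": [0,0,0],"yaw": 0,"claw": 0},{"offset": [0,0,-0.55],"yaw": 0,"claw": 0},{"offset": [0,0,-0.7],"yaw": 0,"claw": 0},{"offset": [-1,-0.2,-1],"yaw": 0,"claw": 0},{"offset": [-1,-0.2,-1],"yaw": 0,"claw": 0},{"offset": [-1,-0.2,-1],"yaw": 0,"claw": 0},{"offset": [-1,-0.2,-1],"yaw": 0,"claw": 0}]}}

```text
time: 40.65
ee_pos: [0.6025, -0.0468, 0.1443]
tcp_rot: [-180.0, -0.0, 82.3]
wrist_force: [0.1, 0.1, -0.4]
opening: 0.0853
grasp_force: 0.0
```

```bash
python3 -c "
from h import *
p,z,rx,ry=wrist('pics/w3.png');edges(z,rx,ry)"
```

```text
t40.65 rack xy mm [-44.1  92.1] z 144.3 rot [-1.7998e+02 -1.0000e-02  8.2310e+01] F [ 0.1  0.1 -0.4] open 85.3 g 0.0
fence x [ 1.6 13. ]
stop y [-12.8   0.7]
gaps [-5, -3, -1, 213, 215, 217, 219, 221, 223, 225, 227, 229, 231, 233, 235, 237, 239, 241, 243, 245, 247, 249, 251, 253, 255, 257, 259, 261, 263, 265, 267, 269, 271, 273, 275, 277, 279, 281, 283, 285, 287, 289, 291, 293, 295, 297, 299, 301, 303, 305, 307]
4 [-48.5  -0.8] 12 [-48.4  -0.7] 20 [-48.3  -1. ] 28 [-48.3  -0.9] 36 [-48.8  -1.2] 44 [-48.8  -1.4] 52 [-49.4  -1.4] 60 [-50.   -1.5] 68 [-49.9  -1.2] 76 [-48.   -0.4] 84 [-47.9  -0.2] 92 [-47.9  -0.1] 100 [-47.9  -0. ] 108 [-47.8   0. ] 116 [-47.8   0. ] 124 [-47.8  -0.4] 132 [-48.9  -0.5] 140 [-48.3  -0.1] 148 [-47.7  -0.2] 156 [-48.3  -0.3] 164 [-48.3  -0.3] 172 [-48.2  -0.3] 180 [-47.7  -0.8] 188 [-42.6  -5. ] 196 [-42.6  -5.1] 204 [-42.6  -5.1] 212 [-42.6  -5.3]
```

View pics/w3.png

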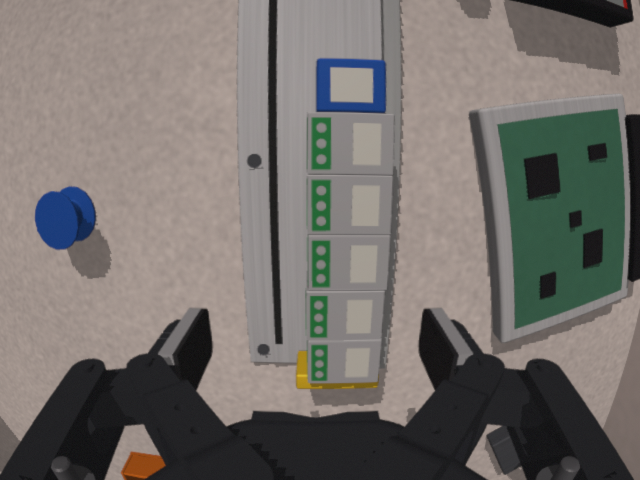

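{"op": "servo_tool", "data": {"rows": [{"offset": [-0.95,-0.2,-0.6],"yaw": 0,"claw": 1},{"offset": [-0.95,-0.2,-0.6],"yaw": 0,"claw": 1},{"offset": [-0.95,-0.2,-0.6],"yaw": 0,"claw": 1}]}}

```text
time: 41.08
ee_pos: [0.5705, -0.1397, 0.2067]
tcp_rot: [179.8, 0.0, 82.2]
wrist_force: [0.2, 0.5, -0.8]
opening: 0.0323
grasp_force: 0.0
```

{"op": "servo_tool", "data": {"rows": [{"offset": [-1,-0.2,0],"yaw": 0,"claw": 1},{"offset": [-1,-0.2,0],"yaw": 0,"claw": 1},{"offset": [-1,-0.2,0],"yaw": 0,"claw": 1}]}}

```text
time: 41.45
ee_pos: [0.5366, -0.2354, 0.2033]
tcp_rot: [-179.9, -0.0, 82.3]
wrist_force: [0.6, -0.1, -0.1]
opening: 0.0001
grasp_force: 0.0
```

{"op": "servo_tool", "data": {"rows": [{"offset": [-1,-0.2,0],"yaw": 0,"claw": 1},{"offset": [-1,-0.2,0],"yaw": 0,"claw": 1},{"offset": [-1,-0.2,0],"yaw": 0,"claw": 1},{"offset": [-1,-0.2,0],"yaw": 0,"claw": 1}]}}

```text
time: 41.95
ee_pos: [0.5046, -0.3297, 0.204]
tcp_rot: [-179.9, -0.1, 82.4]
wrist_force: [-0.2, 0.6, 0.5]
opening: 0.0002
grasp_force: 0.0
```

```bash
python3 -c "
from h import *
p,z,rx,ry=wrist('pics/w4.png')
hsv=cv2.cvtColor(p,cv2.COLOR_RGB2HSV)
n=(rx>-80)&(rx<60)&(ry>-220)&(ry<-90)
m=n&(z>.08)&(z<.12)&((hsv[...,0]<8)|(hsv[...,0]>172))&(hsv[...,1]>120);print('ball',m.sum(),rx[m].mean(),ry[m].mean(),np.percentile(rx[m],[2,98]),np.percentile(ry[m],[2,98]),z[m].max())
m=n&(z>.02)&(z<.03);q=np.stack([rx[m],ry[m]],-1).astype(np.float32);print('base',m.sum(),cv2.minAreaRect(q))
allmods()
"
```

```text
t41.95 rack xy mm [-103.3 -201.4] z 204.0 rot [-1.7995e+02 -6.0000e-02  8.2410e+01] F [-0.2  0.6  0.5] open 0.2 g 0.0
ball 1194 -25.870575000630552 -154.71381943274005 [-35.37692036 -14.28944931] [-166.20244088 -143.98171839] 0.10999787706244354
base 2991 ((5.617332458496094, -156.7366180419922), (50.49311065673828, 70.30298614501953), 87.91482543945312)
1858 [-24.2  98. ] size [ 60.9 227.2] yaw rel rack 88.7
363 [-168.9 -224.1] size [37.7 50.7] yaw rel rack 0.2
```

View pics/w4.png

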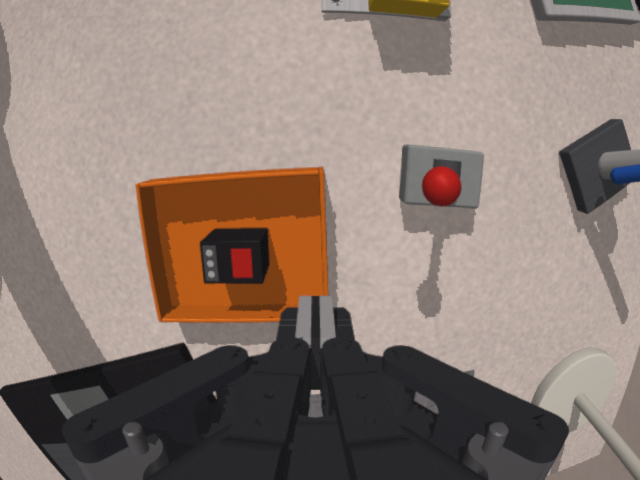

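{"op": "servo_tool", "data": {"rows": [{"offset": [0.454,0.28,0],"yaw": 0,"claw": 1},{"offset": [0.454,0.28,0],"yaw": 0,"claw": 1},{"offset": [0.454,0.28,0.5],"yaw": 0,"claw": 1},{"offset": [0.454,0.28,1],"yaw": 0,"claw": 1},{"offset": [0.454,0.28,1],"yaw": 0,"claw": 1},{"offset": [0.454,0.28,1],"yaw": 0,"claw": 1}]}}

```text
time: 42.8
ee_pos: [0.5383, -0.29, 0.107]
tcp_rot: [179.9, 0.0, 82.4]
wrist_force: [0.3, -0.4, 1.2]
opening: -0.0002
grasp_force: 0.0
```

{"op": "servo_tool", "data": {"rows": [{"offset": [0,0.1,0],"yaw": 0,"claw": 1},{"offset": [0,0.2,0],"yaw": 0,"claw": 1},{"offset": [0,0.3,0],"yaw": 0,"claw": 1},{"offset": [0,0.4,0],"yaw": 0,"claw": 1},{"offset": [0,0.5,0],"yaw": 0,"claw": 1},{"offset": [0,0.6,0],"yaw": 0,"claw": 1},{"offset": [0,0.7,0],"yaw": 0,"claw": 1},{"offset": [0,0.8,0],"yaw": 0,"claw": 1},{"offset": [0,0.85,0],"yaw": 0,"claw": 1},{"offset": [0,0.85,0],"yaw": 0,"claw": 1}]}}

```text
time: 44.05
ee_pos: [0.6222, -0.3012, 0.1046]
tcp_rot: [-180.0, -0.0, 82.4]
wrist_force: [0.5, 0.0, 1.0]
opening: 0.0001
grasp_force: 0.0
```

```bash
python3 -c "
from h import *
st()
p,d=camera('scene');cv2.imwrite('pics/s1.png',p[200:440,:320,::-1].repeat(2,0).repeat(2,1))
"
```

```text
t44.05 rack xy mm [   9.4 -157.4] z 104.6 rot [-1.800e+02 -1.000e-02  8.236e+01] F [0.5 0.  1. ] open 0.1 g 0.0
```

View pics/s1.png

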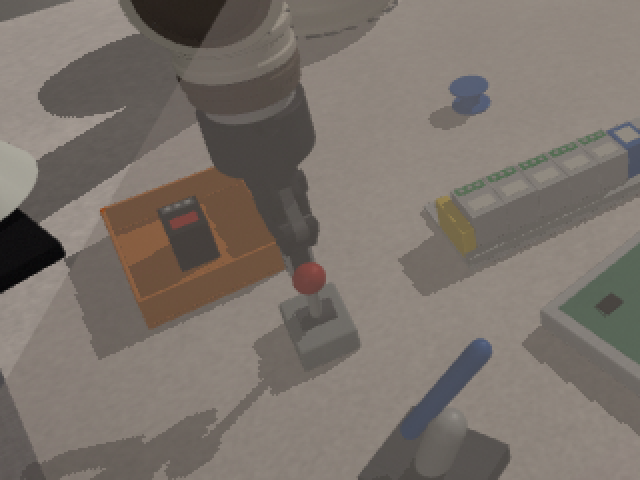

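{"op": "servo_tool", "data": {"rows": [{"offset": [0,0.06,0],"yaw": 0,"claw": 1},{"offset": [0,0.12,0],"yaw": 0,"claw": 1},{"offset": [0,0.17,0],"yaw": 0,"claw": 1},{"offset": [0,0.17,0],"yaw": 0,"claw": 1}]}}

```text
time: 44.6
ee_pos: [0.6331, -0.3028, 0.1045]
tcp_rot: [-179.3, -0.0, 82.3]
wrist_force: [-34.6, 5.9, 13.6]
opening: -0.0001
grasp_force: 18.0
```

{"op": "servo_tool", "data": {"rows": [{"offset": [0,0.03,0],"yaw": 0,"claw": 1},{"offset": [0,0.05,0],"yaw": 0,"claw": 1},{"offset": [0,0.05,0],"yaw": 0,"claw": 1}]}}

```text
time: 44.98
ee_pos: [0.6341, -0.303, 0.1045]
tcp_rot: [-178.8, -0.1, 82.2]
wrist_force: [-55.4, 10.6, 20.4]
opening: -0.0002
grasp_force: 29.5
```

```bash
python3 -c "
from h import *
st()
im,d=camera('top');P=pts('top',d);hsv=cv2.cvtColor(im,cv2.COLOR_RGB2HSV)
rx=(P[...,:2]@EX-OA)*1000;ry=(P[...,:2]@EY-OB)*1000
m=(rx>-80)&(rx<100)&(ry>-220)&(ry<-90)&(P[...,2]>.06)&((hsv[...,0]<8)|(hsv[...,0]>172))&(hsv[...,1]>120)
print(m.sum(),rx[m].mean(),ry[m].mean(),rx[m].max(),P[...,2][m].max())
"
```

```text
t44.98 rack xy mm [  21.5 -157.6] z 104.5 rot [-1.7881e+02 -7.0000e-02  8.2200e+01] F [-55.4  10.6  20.4] open -0.2 g 29.5
37 46.717996791792224 -150.41446430522709 58.3367833820565 0.13256174308099333
```

Lever is on its stop. Back off, lift clear and check everything.

{"op": "servo_tool", "data": {"rows": [{"offset": [0,-0.3,0],"yaw": 0,"claw": 1},{"offset": [0,-0.6,0],"yaw": 0,"claw": 1},{"offset": [0,-0.9,0],"yaw": 0,"claw": 1},{"offset": [0,-0.9,-0.5],"yaw": 0,"claw": 1},{"offset": [0,-0.9,-1],"yaw": 0,"claw": 1},{"offset": [0,-0.9,-1],"yaw": 0,"claw": 1}]}}

```text
time: 45.78
ee_pos: [0.556, -0.2929, 0.2101]
tcp_rot: [179.6, 0.2, 82.3]
wrist_force: [-0.1, -0.5, -0.0]
opening: -0.0001
grasp_force: 0.0
```

{"op": "servo_tool", "data": {"rows": [{"offset": [1,0,0],"yaw": 0,"claw": 0.5},{"offset": [1,0,0],"yaw": 0,"claw": 0.5},{"offset": [1,0,0],"yaw": 0,"claw": 0.5}]}}

```text
time: 46.15
ee_pos: [0.5683, -0.1907, 0.2045]
tcp_rot: [-180.0, -0.0, 82.5]
wrist_force: [-0.5, -0.5, -0.4]
opening: 0.0428
grasp_force: 0.0
```

{"op": "servo_tool", "data": {"rows": [{"offset": [0.9,0,0],"yaw": 0,"claw": 0},{"offset": [0.9,0,0],"yaw": 0,"claw": 0},{"offset": [0.9,0,0],"yaw": 0,"claw": 0},{"offset": [0.9,0,0],"yaw": 0,"claw": 0},{"offset": [0.9,0,0],"yaw": 0,"claw": 0}]}}

```text
time: 46.78
ee_pos: [0.5797, -0.105, 0.2046]
tcp_rot: [-180.0, 0.0, 82.3]
wrist_force: [0.3, 0.9, 0.4]
opening: 0.0855
grasp_force: 0.0
```

```bash
python3 -c "
from h import *
p,z,rx,ry=wrist('pics/w5.png');edges(z,rx,ry)
im,d=camera('top');P=pts('top',d);hsv=cv2.cvtColor(im,cv2.COLOR_RGB2HSV);cv2.imwrite('pics/top3.png',im[:,:,::-1])
rx=(P[...,:2]@EX-OA)*1000;ry=(P[...,:2]@EY-OB)*1000
m=(rx>-80)&(rx<100)&(ry>-220)&(ry<-90)&(P[...,2]>.06)&((hsv[...,0]<8)|(hsv[...,0]>172))&(hsv[...,1]>120)
print('ball',m.sum(),rx[m].mean(),ry[m].mean(),P[...,2][m].max())
"
```

```text
t46.77 rack xy mm [-59.   31.3] z 204.6 rot [-1.7999e+02  1.0000e-02  8.2260e+01] F [0.3 0.9 0.4] open 85.5 g 0.0
fence x [ 2.  13.2]
stop y [-12.2   0.4]
gaps [-5, -3, -1, 213, 215, 217, 219, 221, 223, 225, 227, 229, 231, 233, 235, 237, 239, 241, 243, 245, 247, 249, 251, 253, 255, 257, 259, 261, 263, 265, 267, 269, 271, 273, 275, 277, 279, 281, 283, 285, 287, 289, 291, 293, 295, 297, 299, 301, 303, 305, 307]
4 [-49.   -0.4] 12 [-49.   -0.7] 20 [-49.1  -0.6] 28 [-49.2  -0.9] 36 [-49.2  -0.8] 44 [-49.3  -1. ] 52 [-49.4  -1.4] 60 [-49.4  -1.3] 68 [-49.5  -1.6] 76 [-48.1  -0.2] 84 [-48.1  -0.4] 92 [-48.2   0. ] 100 [-48.2  -0.5] 108 [-48.2  -0.3] 116 [-48.2  -0.4] 124 [-48.2  -0.5] 132 [-48.3  -0.3] 140 [-48.2  -0.1] 148 [-48.3  -0.3] 156 [-49.   -0.4] 164 [-48.2  -0.5] 172 [-48.2  -0.3] 180 [-47.5  -1. ] 188 [-43.   -5.3] 196 [-43.1  -5.1] 204 [-43.   -5.2] 212 [-42.9  -5.3] <string>:7: RuntimeWarning: Mean of empty slice.
  ret = ret.dtype.type(ret / rcount)
Traceback (most recent call last):
ValueError: zero-size array to reduction operation maximum which has no identity
```

View pics/top3.png

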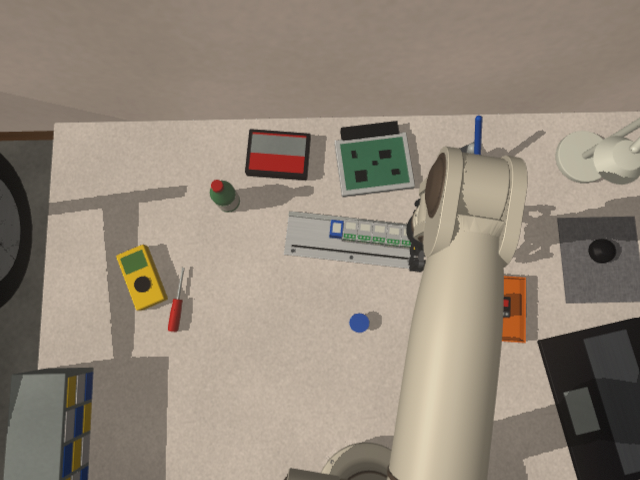

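```bash
python3 -c "
from h import *
im,d=camera('scene');P=pts('scene',d);hsv=cv2.cvtColor(im,cv2.COLOR_RGB2HSV)
rx=(P[...,:2]@EX-OA)*1000;ry=(P[...,:2]@EY-OB)*1000
m=(rx>-80)&(rx<110)&(ry>-220)&(ry<-90)&(P[...,2]>.06)&((hsv[...,0]<8)|(hsv[...,0]>172))&(hsv[...,1]>100)
print('ball',m.sum(),rx[m].mean(),ry[m].mean(),P[...,2][m].mean())
cv2.imwrite('pics/s2.png',im[200:440,:320,::-1].repeat(2,0).repeat(2,1))
"
```

```text
ball 0 nan nan nan<string>:6: RuntimeWarning: Mean of empty slice.
  ret = ret.dtype.type(ret / rcount)
```

View pics/s2.png

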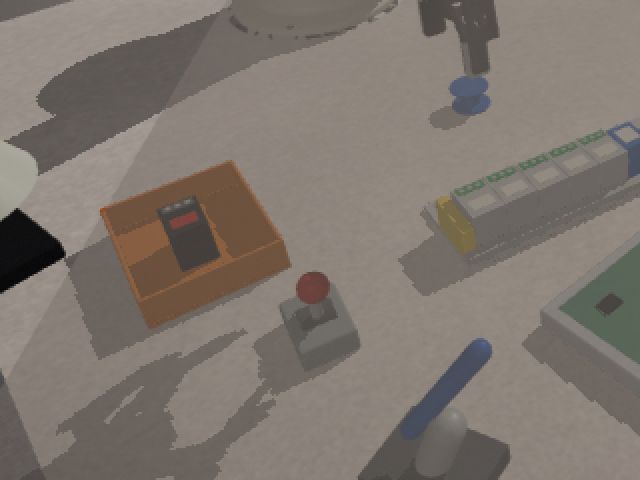

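```bash
python3 -c "
from h import *
im,d=camera('scene');P=pts('scene',d)
for v in range(338,351,3): print([((w2r(P[v,u])*1000).round(0),round(P[v,u,2]*1000)) for u in (153,157,161)],im[v,157])
c=lambda x,z: proj('scene',[*( (x/1000+OA)*EX+(-.156+OB)*EY),z])
for th in (0,.5,.85,1.0):
    a=th-.495; print(th,c(12+80*np.sin(a),.022+.08*np.cos(a)))
"
```

```text
[(array([ 625., -234.]), 622), (array([ 625., -234.]), 622), (array([ 625., -234.]), 622)] [101  65  60]
[(array([ 625., -234.]), 622), (array([ 625., -234.]), 622), (array([ 625., -234.]), 622)] [106  67  62]
[(array([ 625., -234.]), 622), (array([ 625., -234.]), 622), (array([ 625., -234.]), 622)] [107  67  62]
[(array([ 625., -234.]), 622), (array([ 625., -234.]), 622), (array([ 625., -234.]), 622)] [107  67  62]
[(array([ 625., -234.]), 622), (array([ 625., -234.]), 622), (array([ 625., -234.]), 622)] [103  66  61]
0 [143.02023782 317.79470391]
0.5 [148.80454693 326.38136833]
0.85 [154.81881492 338.25848939]
1.0 [157.67889297 344.45929597]
```

```bash
python3 -c "
from workcell import *
print(job_done())"
```

```text
the job is handed in; nothing more can be done
None
```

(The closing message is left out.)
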